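Fish the cash-box key out of the gap

ROBOT

A 6-joint arm with a two-finger parallel gripper is mounted at the origin on the work surface. World frame = base frame: x ahead of the robot, y to its left, z up, the work surface at z = 0. Lengths are in m, angles in rad, forces in N, time in s.
With the tool pointing down it reaches from about 0.25 to 0.725 m from the base axis. Payload 4 kg.
Tool frame: the origin (TCP) lies at the very end of the fingers, on their centre line; the grasp point (between the pads) lies 19 mm behind it (robot.grip_point_offset is the distance from the TCP to the grasp point, in m); z points along the fingers, x is the direction in which the jaws open and shut, and the axes are right-handed (so a half turn about z gives the same grasp; the last joint's range is limited). The gripper opens to 85 mm and grips with 20 to 120 N. Pads are 22 mm wide; open, the fingers measure 114 mm over their backs; the gripper's body (76 mm by 85 mm) begins 54 mm behind the grasp point. The pads swing forward as they close: fully open they stand 13 mm farther back than shut.
Start: joints at [1.263, 0.241, 0.005, 1.335, 0, 1.571], TCP at [0.151, 0.477, 0.231] pointing down, gripper open.
Joint ranges: [-2.72, 2.72], [-1.05, 1.87], [-1.09, 1.28], [-1.99, 2.15], [-1.42, 1.44], [-3.14, 3.14]. Speed limits (rad/s): [2.79, 2.79, 3.14, 3.14, 3.14, 3.14].

INTERFACE

Orientations are given as a unit quaternion [x, y, z, w].
In Python, from workcell import robot gives the robot as it stands. The module is installed in compiled form; this text tells all that it offers.
- The arm moves only by the tool apply_moves, never from a script. Its argument "plan" is a list of rows, each a list of 3 entries, a list of its own where there are three numbers: the opening in per cent of the stroke, from 0 (shut) to 100 (fully open), then the shift along the tool's x, y, z in cm, then the turn, a rotation vector about the tool's x, y, z in rad. A call has 1 to 5 rows; each row is the pose to reach, as a shift and turn from the pose commanded when the call began, along the tool's axes at that moment; what a row does not reach only later rows make up. A row lasts 1/10 s, in which the tool goes at most 50 mm and 8.59 degrees, less where a joint would pass 70% of its speed; a pose out of reach is approached as far as the arm can. A call with a gripper value outside its range is refused whole. The fingers move at their own pace and stop on an object; the grip force is fixed at half the most. Time passes only in rows, so rows that repeat a pose let the fingers close. It gives the time, the measured TCP pose, the force and the opening at its end, in the units of the state.
- robot.get_state(): the state, without advancing time (a new reading comes with each control period).
- robot.read_camera(name): name is "side" or "top"; returns a dict with "image" (420x560x3 uint8, blue, green, red), "vertical_fov" (degrees; the focal length in pixels is half the picture's height over the tangent of half this angle, whatever the lens; pixels are square), "cx", "cy" (the principal point, pixels), "k1" (the pictures are not rectified: a ray, as slopes to the right and down, at radius r is drawn at 1 + k1 r^2 times it, then the intrinsics apply), "cam_to_world" (4x4, takes a point from camera to world coordinates). Camera axes: x right, y up, looking along -z (the intrinsics and any distortion apply to the point x, -y, -z); pixel columns grow to the right and rows downward; lengths in m; the calibration is good to about 2 mm. A picture is of the moment at which its call begins. There is no depth.
- robot.hand_in(): hands the job in, once; it reports no verdict.
Trained networks look in the newest picture that a camera, given by its name, has taken for a name from the list of things; names that differ only in an ending like _2 or _b are one class to them, and where a whole thing is asked for, a point or a joint stands for the part that bears it (a point fixed in the world has none). Each returns a list of dicts, best first, with "p" (0 to 1); they miss things now and then, are a little off and sometimes report something else, mostly with a low value. They report only what shows in the picture. A call takes as long as a camera call.
- robot.boxes_of(camera, thing): "location" ([x, y, z] in m, in the coordinates of the camera as it stood for that picture, good to about 4 mm: the middle of the surface that is visible of it).
- robot.outline_of(camera, thing): "region" (420x560 bool, what is visible of it).
- robot.place_of(camera, thing): "location" ([x, y, z] in m, in the coordinates of the camera as it stood for that picture, good to about 4 mm: a listed point, or the origin of a listed thing).
The state is a dict: "t": time; "q": joint angles; "dq": joint speeds; "effort": joint torques, N m; "eef_pos": TCP position; "ee_rot": TCP orientation; "ft_force": force on the tool from outside, world axes, zero at the start; "moment": the same for the moment, N m; "opening": opening from 0.0 (shut) to 1.0 (fully open).
Only numpy, scipy, OpenCV 4.12 (cv2) and the standard library are available. Lean on these libraries where they do the work, as an engineer would, in place of code of your own. Each camera call takes 0.05 s, during which the arm holds its last target.

TASK

The key on its yellow fob has slipped down to the very back of the narrow gap between the green cash box and the banknote counter, where nothing gets in behind it. Take the bent rod from the stamp cabinet, press its rubber foot lightly on top of the fob (the fob cracks if it is leaned on, and the machines must not be levered against) and draw it out along the counter until it lies clear in front of both machines. Lay the rod back on top of the cabinet as it was, its bent leg hanging free over an edge, and put the key in the wooden key tray; leave everything else where it stands.

Things in the scene. Friction and masses are not known exactly. Their poses are not given: they have to be found in the camera images.
- riser: Wooden desk riser along the back, fixed, 1000 wide, 120 high. Origin: middle of its front face, on the work surface. +x points away from its front face (into the riser), y along it, z up. Cash box and banknote counter stand square to it with their backs 1 mm from its front face.
- cash_box: Green steel cash box, fixed, 160 (x) x 200 (y) x 90 high, flat lid. Origin: centre of its underside; same axes as the riser. Its +y side is one wall of the gap (gap 29 to 35 wide, floor is the work surface, open above and at the front, closed at the back by the riser).
- note_counter: Grey and black banknote counter, fixed, 220 deep x 250 wide x 230 high. Origin: on the work surface under the middle of its back face; same axes as the riser, so it reaches from x = -220 to 0. Its -y side is the other wall of the gap: 45 high all along, about 110 high for the rearmost 200, 230 high for the rearmost 110.
- key_fob: The dropped key: flat yellow plastic fob, 46 (x) x 24 (y) x 8 high, 35 to 70 g, with a brass key 7 wide sticking 28 out of its -x end (out to x = -51). Origin: centre of the fob's underside. It lies flat in the gap, key towards the gap's mouth, its rear end within 1 to 4 mm of the riser. Its case cracks if the rod presses on it with more than about 14 N; 2 to 8 N drags it.
- hook_rod: Bent rod, 140 g, lying on the stamp cabinet with its bent leg hanging down in front of the cabinet. Wooden handle 95 (x) x 22 (y) x 26 high; origin: centre of the handle's flat underside, z up as it lies. A steel rod 8 thick leaves the handle's -x end at mid height, runs to x = -80 and is bent straight down, ending in a rubber cap; in all it reaches 108 to 120 below the handle's underside. Held by the handle, its foot gives only about 0.15 mm per newton of press.
- rod_end (a point): End of the bare steel inside the rod's rubber cap, at (-80, 0, -100) in the rod's frame. The cap, a round-ended rubber foot 12 in diameter, is pushed on more or less far, differently each time: its lowest point lies 8 to 20 straight below this point, and its grip is too tight to shift in use. Rubber on the fob grips better (about 1.0) than the fob on the table (about 0.6).
- stamp_cabinet: Small grey two-drawer cabinet, fixed, 160 (x) x 150 (y) x 125 high, flat top. Origin: centre of its underside; drawers face -x.
- key_tray: Dark wooden key tray with blue lining, fixed, 120 (x) x 140 (y) x 22 high outside, walls 6, floor 6 above the table. Origin: centre of its underside.
- calculator: Bystander: grey calculator, 150 x 100 x 22. Origin: centre of its underside.
- stapler: Bystander: blue and black stapler, 140 x 36 x 55. Origin: centre of its underside.
- tape_roll: Bystander: roll of tape lying flat, 96 in diameter, 24 high. Origin: centre of its underside.
- pen_cup: Bystander: blue plastic cup, 76 in diameter, 100 high. Origin: centre of its underside.
- rubber_stamp: Bystander: wooden hand stamp standing upright, 44 in diameter, 77 high. Origin: centre of its underside.
- coin_stack: Bystander: short stack of coins, 25 in diameter, 12 high. Origin: centre of its underside.

How it is judged:
By the outcome, as a careful person would: the job done as asked, in the order asked, and still so for the second after the job is handed in, with the robot touching nothing.
It also fails if it takes over 72 s, if anything falls off the work surface, if the arm or the gripper's body presses on something with over 40 N, if the wrist force passes 120 N, or if a joint passes its speed limit or range.

## Working session

There is one attempt and no reset: what is moved stays moved. The work goes in short steps, Python scripts to look and compute and a tool call to move; the robot and the scene stay as the last step left them, time stands still between calls to the robot, and variables do not carry over. Pictures are saved under pics/ and viewed, and the job is handed in when it is done.

Besides the shell and the picture viewer there is one more tool, called after "Request:" as name([rows], argument=value, ...), one row to a line, values as JSON. apply_moves: Moves the arm, as the interface text tells. Its arguments: {"type":"object","properties":{"plan":{"type":"array","items":{"type":"array"}}},"required":["plan"]}

```bash
mkdir -p pics
cat > h.py <<'E'
import numpy as np, cv2
from scipy.spatial.transform import Rotation as R
from workcell import robot
def cam(n,save=None):
    c=robot.read_camera(n)
    if save: cv2.imwrite('pics/'+save+'.png',c['image'])
    return c
def w(c,p): return (np.array(c['cam_to_world'])@np.append(p,1))[:3]
def proj(c,P):
    p=np.linalg.inv(c['cam_to_world'])@np.append(P,1)
    f=210/np.tan(np.radians(c['vertical_fov'])/2)
    s=np.array([p[0],-p[1]])/-p[2]; s=s*(1+c['k1']*(s@s))
    return s*f+[c['cx'],c['cy']]
def ray(c,uv):
    f=210/np.tan(np.radians(c['vertical_fov'])/2)
    K=np.array([[f,0,c['cx']],[0,f,c['cy']],[0,0,1.]])
    d=(np.array(uv)-[c['cx'],c['cy']])/f; s=d.copy()
    for _ in range(30): s=d/(1+c['k1']*(s@s))
    M=np.array(c['cam_to_world']); return M[:3,3],M[:3,:3]@[s[0],-s[1],-1]
def atz(c,uv,z):
    o,d=ray(c,uv); return o+d*(z-o[2])/d[2]
def tool():
    s=robot.get_state(); return s,R.from_quat(s['ee_rot'])
def shift(P):  # world target TCP -> tool shift cm
    s,r=tool(); return r.inv().apply(np.array(P)-s['eef_pos'])*100
E
python3 - <<'E'
from h import *
np.set_printoptions(precision=4,suppress=True)
print(robot.get_state(), robot.grip_point_offset)
for n in ('side','top'):
    c=cam(n,n+'0'); print(n,c['vertical_fov'],c['cx'],c['cy'],c['k1'],c['cam_to_world'])
    for t in 'riser cash_box note_counter key_fob hook_rod rod_end stamp_cabinet key_tray calculator stapler tape_roll pen_cup rubber_stamp coin_stack'.split():
        print(n,t,[(np.round(w(c,d['location']),4),round(d['p'],2)) for d in robot.place_of(n,t)[:2]])
print(robot.get_state()['t'])
E
```

```text
{'t': 0.0, 'q': array([1.263 , 0.2415, 0.0037, 1.3352, 0.    , 1.5708]), 'dq': array([ 0.0019,  0.0004,  0.0003,  0.0004, -0.0015,  0.0025]), 'effort': array([  0.0001, -37.2319,  25.2408,   0.0169,   0.0001,  -0.    ]), 'eef_pos': array([0.1513, 0.4759, 0.2304]), 'ee_rot': array([ 0.8071,  0.5904, -0.0009,  0.0006]), 'ft_force': array([-0.2385,  0.3681,  0.5249]), 'moment': array([0.0778, 0.0545, 0.0065]), 'opening': 0.999317365733721} 0.0187
side 57.80196037063175 286.4197383061621 209.79642308893253 -0.05567817543210553 [[ 0.9251  0.2829 -0.2533  0.1759]
 [-0.3794  0.7157 -0.5864 -0.7081]
 [ 0.0154  0.6385  0.7694  1.0036]
 [ 0.      0.      0.      1.    ]]
side riser [(array([0.3044, 0.2925, 0.0004]), 0.61), (array([0.6953, 0.0129, 0.0028]), 0.58)]
side cash_box [(array([ 0.6172, -0.1051,  0.0032]), 0.58)]
side note_counter [(array([ 0.6913,  0.1512, -0.0033]), 0.94), (array([ 0.305 ,  0.2832, -0.0027]), 0.52)]
side key_fob []
side hook_rod [(array([ 0.5422, -0.3596,  0.1273]), 0.68), (array([ 0.4618, -0.3638,  0.026 ]), 0.48)]
side rod_end [(array([ 0.4642, -0.3654,  0.0255]), 
[... 1065 characters left out ...]
0.6973,  0.0175, -0.    ]), 0.48)]
top hook_rod [(array([ 0.5441, -0.3543,  0.1267]), 0.97), (array([ 0.3079,  0.2901, -0.0001]), 0.44)]
top rod_end [(array([ 0.4635, -0.3621,  0.0253]), 0.8)]
top stamp_cabinet [(array([ 0.5656, -0.3757,  0.0011]), 0.89)]
top key_tray [(array([0.459 , 0.4088, 0.0058]), 0.61)]
top calculator [(array([ 0.2676, -0.2926,  0.0027]), 0.86)]
top stapler [(array([0.3078, 0.2911, 0.0042]), 0.78)]
top tape_roll [(array([ 0.4341, -0.2136,  0.0007]), 0.75)]
top pen_cup [(array([0.6299, 0.4906, 0.0075]), 0.96), (array([0.4567, 0.409 , 0.0044]), 0.2)]
top rubber_stamp [(array([ 0.374 , -0.5023, -0.0037]), 0.72)]
top coin_stack [(array([0.3734, 0.1852, 0.0054]), 0.46)]
1.5
```

View pics/side0.png

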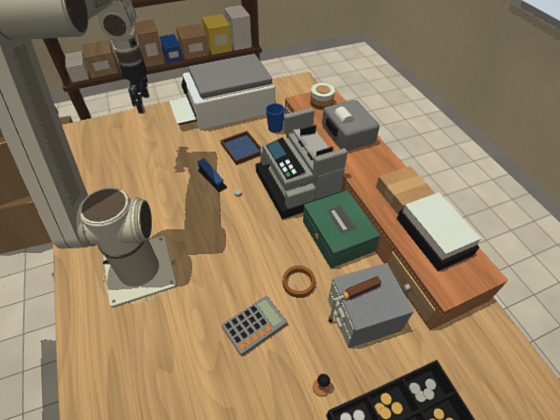

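View pics/top0.png

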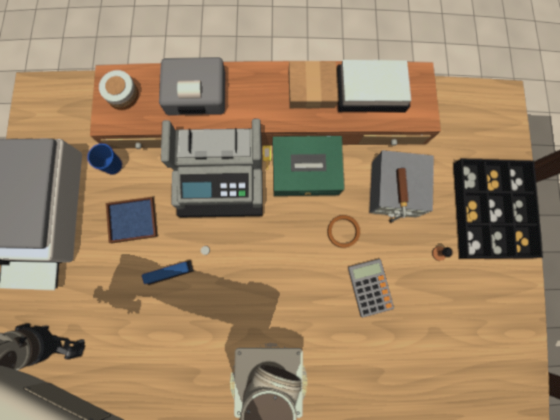

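Run:
```python
import cv2,numpy as np
a=cv2.imread('pics/top0.png'); b=cv2.imread('pics/side0.png')
A=cv2.resize(a[110:220,215:355],None,fx=5.5,fy=5.5,interpolation=cv2.INTER_CUBIC);cv2.imwrite('pics/z1.png',A[:600,:800])
cv2.imwrite('pics/z2.png',cv2.resize(b[170:270,255:385],None,fx=6,fy=6,interpolation=cv2.INTER_CUBIC))
cv2.imwrite('pics/z3.png',cv2.resize(a[140:230,360:450],None,fx=6,fy=6,interpolation=cv2.INTER_CUBIC))
```

```text
(no output)
```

View pics/z1.png

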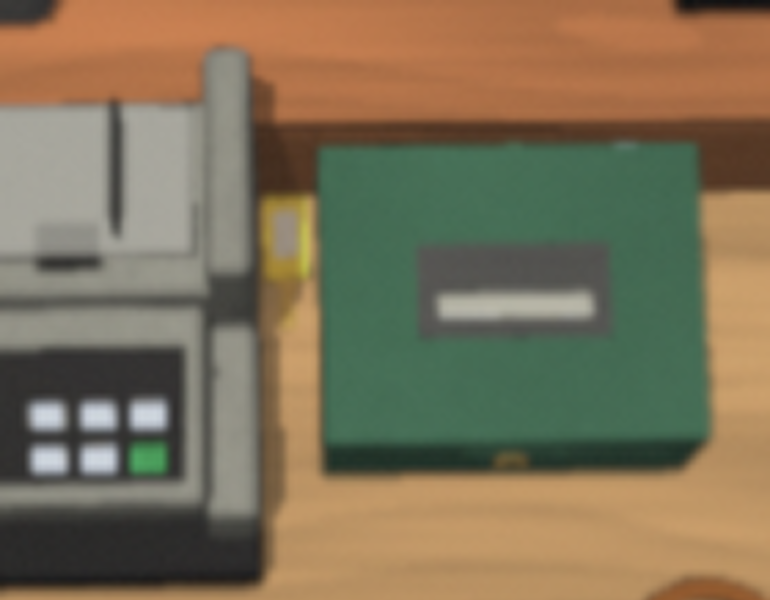

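View pics/z2.png

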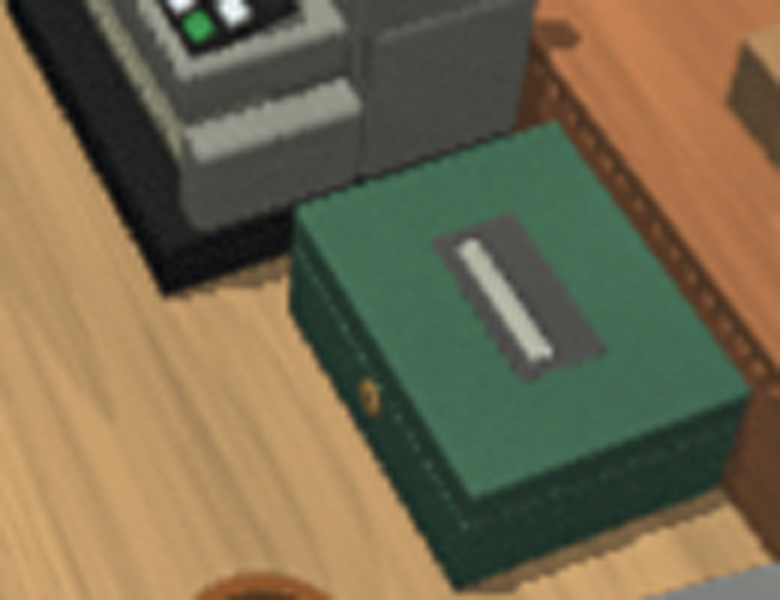

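View pics/z3.png

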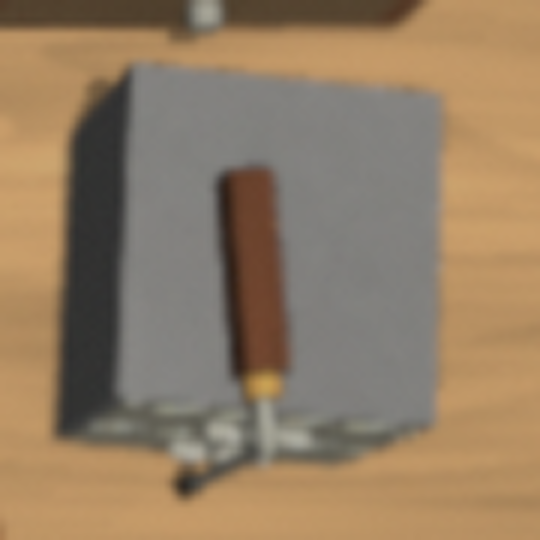

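```bash
cat > p.py <<'E'
from h import *
np.set_printoptions(precision=4,suppress=True)
T=cam('top');S=cam('side')
def t1(u,v,z,l=''): print('T',l,atz(T,[215+(u-2.25)/5.5,110+(v-2.25)/5.5],z))
def s1(u,v,z,l=''): print('S',l,atz(S,[255+(u-2.5)/6,170+(v-2.5)/6],z))
def t3(u,v,z,l=''): print('T',l,atz(T,[360+(u-2.5)/6,140+(v-2.5)/6],z))
for u,v,l in [(319,147,'bl'),(697,146,'br'),(710,440,'fr'),(325,445,'fl')]: t1(u,v,.09,l)
for u,v,l in [(555,122,'bl'),(747,392,'br'),(470,498,'fr'),(297,208,'fl')]: s1(u,v,.09,l)
t1(262,123,.12,'ris');t1(770,119,.12,'ris'); t1(705,190,0,'ris bot')
t1(262,583,0,'cnt'); s1(165,295,0,'cnt')
for u,v in [(265,197),(310,197),(310,277),(265,277),(288,325)]: t1(u,v,.008,'fob')
for u,v in [(230,172),(270,165),(288,370),(242,375)]: t3(u,v,.151,'han')
t3(263,390,.138,'rodstart'); t3(265,455,.138,'rodbend'); 
for u,v in [(135,63),(440,95),(432,425),(118,400)]: t3(u,v,.125,'cab')
for n,c in (('top',T),('side',S)):
  for t in ('rod_end','hook_rod','key_fob','note_counter','cash_box','stamp_cabinet'):
    print(n,t,[(w(c,d['location']),round(d['p'],2)) for d in robot.place_of(n,t)[:1]])
E
python3 p.py
```

```text
T bl [ 0.6953 -0.0029  0.09  ]
T br [ 0.6994 -0.201   0.09  ]
T fr [ 0.5418 -0.2043  0.09  ]
T fl [ 0.5366 -0.0076  0.09  ]
S bl [ 0.6938 -0.0067  0.09  ]
S br [ 0.6968 -0.2036  0.09  ]
S fr [ 0.5401 -0.2083  0.09  ]
S fl [ 0.5372 -0.0113  0.09  ]
T ris [0.697  0.0263 0.12  ]
T ris [ 0.704  -0.2336  0.12  ]
T ris bot [ 0.7057 -0.2211  0.    ]
T cnt [0.479  0.0251 0.    ]
S cnt [0.4778 0.0259 0.    ]
T fob [0.6947 0.0265 0.008 ]
T fob [0.6951 0.0014 0.008 ]
T fob [0.6489 0.0009 0.008 ]
T fob [0.6486 0.0258 0.008 ]
T fob [0.6213 0.0127 0.008 ]
T han [ 0.5898 -0.343   0.151 ]
T han [ 0.5934 -0.3617  0.151 ]
T han [ 0.4991 -0.3654  0.151 ]
T han [ 0.4965 -0.3442  0.151 ]
T rodstart [ 0.4922 -0.3579  0.138 ]
T rodbend [ 0.4626 -0.3575  0.138 ]
T cab [ 0.6485 -0.3087  0.125 ]
T cab [ 0.6364 -0.4545  0.125 ]
T cab [ 0.4793 -0.4411  0.125 ]
T cab [ 0.4892 -0.2947  0.125 ]
top rod_end [(array([ 0.4648, -0.3622,  0.0264]), 0.7)]
top hook_rod [(array([ 0.5441, -0.3546,  0.1288]), 0.95)]
top key_fob [(array([0.6717, 0.0183, 0.0006]), 0.73)]
top note_counter []
top cash_box [(array([ 0.6192, -0.1008,  0.001 ]), 0.64)]
top stamp_cabinet [(array([ 0.5658, -0.3755,  0.0054]), 0.82)]
side rod_end [(array([ 0.4678, -0.3666,  0.0256]), 0.59)]
side hook_rod [(array([ 0.5424, -0.3627,  0.1292]), 0.73)]
side key_fob [(array([ 0.3042,  0.2871, -0.    ]), 0.31)]
side note_counter [(array([0.69  , 0.1479, 0.0013]), 0.61)]
side cash_box []
side stamp_cabinet [(array([ 0.5597, -0.3794,  0.0041]), 0.85)]
```

```bash
cat >> h.py <<'E'
def go(P,ang=None):
    """target TCP pos, tool-x angle deg, tool straight down"""
    s,r=tool(); sh=r.inv().apply(np.array(P)-s['eef_pos'])*100
    out=[list(np.round(sh,2))]
    if ang is not None:
        a=np.radians(ang); X=np.array([np.cos(a),np.sin(a),0]); Z=np.array([0,0,-1.]); Y=np.cross(Z,X)
        out.append(list(np.round((r.inv()*R.from_matrix(np.c_[X,Y,Z])).as_rotvec(),3)))
    m=r.as_matrix()
    print('t',round(s['t'],2),'at',np.round(s['eef_pos'],4),'xang',round(np.degrees(np.arctan2(m[1,0],m[0,0])),1),'zax',np.round(m[:,2],3),'F',np.round(s['ft_force'],1),'M',np.round(s['moment'],2),'op',round(s['opening'],3),'q',np.round(s['q'],2)); print('move',out)
E
python3 -c "
from h import *
go([.544,-.356,.22],92.3)"
```

```text
t 2.2 at [0.1515 0.4765 0.2313] xang 72.4 zax [ 0.  0. -1.] F [ 0.1 -1.   0.7] M [0.04 0.02 0.04] op 1.001 q [ 1.26  0.24  0.01  1.34 -0.    1.57]
move [[np.float64(-67.45), np.float64(62.63), np.float64(1.13)], [np.float64(0.0), np.float64(-0.0), np.float64(-0.348)]]
```

Request:
apply_moves([
  [100,[-67.4,62.6,0],[0,0,-0.35]],
  [100,[-67.4,62.6,0],[0,0,-0.35]],
  [100,[-67.4,62.6,0],[0,0,-0.35]],
  [100,[-67.4,62.6,0],[0,0,-0.35]],
  [100,[-67.4,62.6,0],[0,0,-0.35]],
])

```text
t: 2.7
eef_pos: [0.257, 0.2523, 0.2315]
ee_rot: [0.692, 0.722, 0.0, 0.0]
ft_force: [0.8, 0.2, 0.3]
opening: 0.996
```

```bash
python3 -c "
from h import *
go([.544,-.356,.22],92.3)"
```

```text
t 2.7 at [0.257  0.2523 0.2315] xang 92.5 zax [ 0.001  0.    -1.   ] F [0.8 0.2 0.3] M [-0.   -0.11 -0.01] op 0.996 q [ 0.78 -0.04 -0.31  1.3  -0.    0.73]
move [[np.float64(-62.02), np.float64(26.03), np.float64(1.15)], [np.float64(0.001), np.float64(-0.0), np.float64(0.003)]]
```

Request:
apply_moves([
  [100,[-62,26,0],[0,0,0]],
  [100,[-62,26,0],[0,0,0]],
  [100,[-62,26,0],[0,0,0]],
  [100,[-62,26,0],[0,0,0]],
  [100,[-62,26,0],[0,0,0]],
])

```text
t: 3.2
eef_pos: [0.3636, 0.0257, 0.2318]
ee_rot: [0.692, 0.722, 0.001, 0.0]
ft_force: [1.1, 1.6, 0.2]
opening: 1.001
```

```bash
python3 -c "
from h import *
go([.544,-.356,.22],92.3)"
```

```text
t 3.2 at [0.3636 0.0257 0.2318] xang 92.4 zax [ 0.002  0.    -1.   ] F [1.1 1.6 0.2] M [ 0.09 -0.04  0.04] op 1.001 q [ 0.07 -0.03 -0.3   1.3   0.    0.03]
move [[np.float64(-38.89), np.float64(16.42), np.float64(1.2)], [np.float64(0.002), np.float64(-0.0), np.float64(0.002)]]
```

Request:
apply_moves([
  [100,[-38.9,16.4,0],[0,0,0]],
  [100,[-38.9,16.4,0],[0,0,0]],
  [100,[-38.9,16.4,0],[0,0,0]],
  [100,[-38.9,16.4,0],[0,0,0]],
  [100,[-38.9,16.4,0],[0,0,0]],
])

```text
t: 3.7
eef_pos: [0.4703, -0.2006, 0.2315]
ee_rot: [0.692, 0.722, 0.0, 0.0]
ft_force: [1.0, 0.5, 0.3]
opening: 1.001
```

Request:
apply_moves([
  [100,[-15.8,6.8,0],[0,0,0]],
  [100,[-15.8,6.8,0],[0,0,0]],
  [100,[-15.8,6.8,0],[0,0,0]],
  [100,[-15.8,6.8,0],[0,0,0]],
  [100,[-15.8,6.8,0],[0,0,0]],
])

```text
t: 4.2
eef_pos: [0.5447, -0.3565, 0.2293]
ee_rot: [0.693, 0.721, -0.0, -0.0]
ft_force: [0.0, 0.2, -0.1]
opening: 1.002
```

```bash
python3 -c "
from h import *
c=cam('side','side1');b=c['image'];cv2.imwrite('pics/z4.png',cv2.resize(b[200:350,280:430],None,fx=4,fy=4,interpolation=cv2.INTER_CUBIC))
go([.544,-.356,.128],92.3)"
```

```text
t 4.25 at [ 0.5442 -0.3546  0.2298] xang 92.3 zax [-0.001  0.001 -1.   ] F [ 0.4  1.1 -0.4] M [ 0.    0.   -0.03] op 1.001 q [-0.58  0.55  0.47  1.49  0.   -0.62]
move [[np.float64(-0.15), np.float64(-0.01), np.float64(10.18)], [np.float64(-0.001), np.float64(-0.001), np.float64(0.0)]]
```

View pics/z4.png

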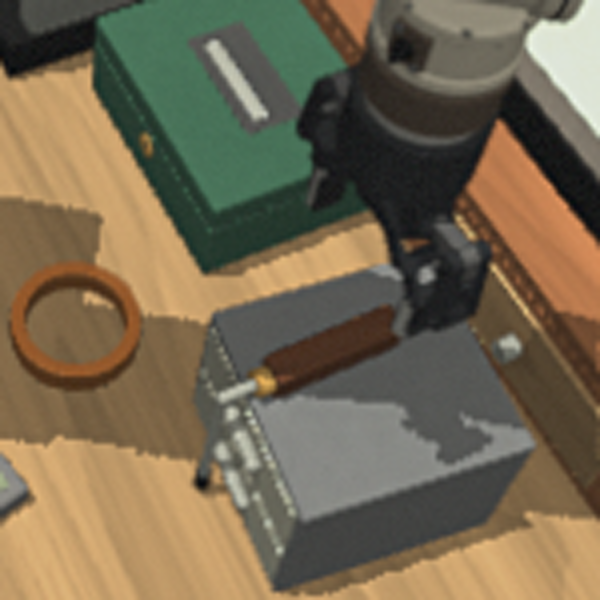

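Request:
apply_moves([
  [100,[-0.2,0,5],[0,0,0]],
  [100,[-0.2,0,8.5],[0,0,0]],
  [100,[-0.2,0,10],[0,0,0]],
  [100,[-0.2,0,10.1],[0,0,0]],
  [50,[-0.2,0,10.2],[0,0,0]],
])

```text
t: 4.75
eef_pos: [0.5446, -0.3545, 0.1303]
ee_rot: [0.692, 0.722, 0.0, 0.0]
ft_force: [-0.4, -0.4, -0.2]
opening: 0.855
```

```bash
python3 -c "
from h import *
go([.544,-.356,.128],92.3)"
```

```text
t 4.75 at [ 0.5446 -0.3545  0.1303] xang 92.5 zax [ 0.001 -0.    -1.   ] F [-0.4 -0.4 -0.2] M [-0.01 -0.01  0.02] op 0.855 q [-0.58  0.59  0.27  1.25  0.   -0.62]
move [[np.float64(-0.14), np.float64(-0.06), np.float64(0.23)], [np.float64(0.001), np.float64(0.0), np.float64(0.003)]]
```

Request:
apply_moves([
  [35,[-0.1,0,0.1],[0,0,0]],
  [0,[-0.1,0,0.1],[0,0,0]],
  [0,[-0.1,0,0.1],[0,0,0]],
  [0,[-0.1,0,0.1],[0,0,0]],
  [0,[-0.1,0,0.1],[0,0,0]],
])

```text
t: 5.25
eef_pos: [0.5452, -0.3568, 0.1297]
ee_rot: [0.692, 0.722, 0.0, 0.001]
ft_force: [0.8, 0.3, 5.4]
opening: 0.243
```

Request:
apply_moves([
  [0,[0,0,0],[0,0,0]],
  [0,[0,0,0],[0,0,0]],
])

```text
t: 5.45
eef_pos: [0.5452, -0.3568, 0.1297]
ee_rot: [0.692, 0.722, 0.0, 0.001]
ft_force: [-0.2, 0.5, 5.2]
opening: 0.247
```

```bash
python3 -c "
from h import *
go([.544,-.356,.25],92.3)
for n in ('side','top'):
  c=cam(n,n+'2')
  for t in ('hook_rod','rod_end'): print(n,t,[(np.round(w(c,d['location']),4),round(d['p'],2)) for d in robot.place_of(n,t)[:1]])
"
```

```text
t 5.45 at [ 0.5452 -0.3568  0.1297] xang 92.4 zax [ 0.002 -0.001 -1.   ] F [-0.2  0.5  5.2] M [0.11 0.04 0.02] op 0.247 q [-0.58  0.59  0.28  1.25  0.   -0.62]
move [[np.float64(0.07), np.float64(-0.09), np.float64(-12.03)], [np.float64(0.002), np.float64(0.001), np.float64(0.002)]]
side hook_rod [(array([ 0.5427, -0.3584,  0.1274]), 0.53)]
side rod_end [(array([ 0.4629, -0.3658,  0.027 ]), 0.76)]
top hook_rod [(array([ 0.5442, -0.3557,  0.1265]), 0.49)]
top rod_end []
```

Request:
apply_moves([
  [0,[0,0,-2],[0,0,0]],
  [0,[0,0,-5],[0,0,0]],
  [0,[0,0,-9],[0,0,0]],
  [0,[1,0,-13],[0,0,0.1]],
  [0,[4,1,-13],[0,0,0.25]],
])

```text
t: 6.25
eef_pos: [0.5541, -0.3195, 0.2647]
ee_rot: [0.78, 0.626, 0.001, 0.005]
ft_force: [1.7, -1.3, -1.1]
opening: 0.242
```

```bash
python3 -c "
from h import *
go([.60,-.10,.26],-20)
"
```

```text
t 6.25 at [ 0.5541 -0.3195  0.2647] xang 77.5 zax [ 0.009 -0.007 -1.   ] F [ 1.7 -1.3 -1.1] M [-0.05 -0.2   0.  ] op 0.242 q [-0.52  0.52  0.5   1.54 -0.   -0.3 ]
move [[np.float64(22.42), np.float64(-0.26), np.float64(0.37)], [np.float64(0.012), np.float64(-0.005), np.float64(1.702)]]
```

Request:
apply_moves([
  [0,[4.5,0,0.3],[0,0,0.14]],
  [0,[9,0,0.3],[0,0,0.28]],
  [0,[13.5,0,0.3],[0,0,0.42]],
  [0,[18,0,0.3],[0,0,0.56]],
  [0,[22.4,-0.2,0.3],[0,0,0.7]],
])

```text
t: 6.75
eef_pos: [0.5968, -0.0946, 0.2544]
ee_rot: [0.947, 0.323, -0.001, -0.0]
ft_force: [1.1, 0.0, -1.8]
opening: 0.242
```

Request:
apply_moves([
  [0,[0,0,0],[0,0,0.15]],
  [0,[0,0,0],[0,0,0.3]],
  [0,[0,0,0],[0,0,0.45]],
  [0,[0,0,0],[0,0,0.6]],
  [0,[0,0,0],[0,0,0.75]],
])

```text
t: 7.25
eef_pos: [0.5965, -0.0962, 0.2543]
ee_rot: [0.999, -0.046, -0.001, -0.0]
ft_force: [-0.4, 1.0, -1.7]
opening: 0.244
```

Request:
apply_moves([
  [0,[0,0,0],[0,0,0.15]],
  [0,[0,0,0],[0,0,0.25]],
  [0,[0,0,0],[0,0,0.25]],
  [0,[0,0,0],[0,0,0.25]],
])

```text
t: 7.65
eef_pos: [0.5967, -0.0964, 0.2547]
ee_rot: [0.986, -0.167, -0.001, 0.0]
ft_force: [-0.4, 0.1, -1.7]
opening: 0.243
```

```bash
python3 -c "
from h import *
go([.641,-.063,.26],-20)
for n in ('side','top'):
  c=cam(n,n+'3')
  for t in ('hook_rod','rod_end'): print(n,t,[(np.round(w(c,d['location']),4),round(d['p'],2)) for d in robot.place_of(n,t)[:1]])
  s=robot.get_state()['eef_pos']; u,v=np.clip(proj(c,s),75,[485,345]).astype(int)
  cv2.imwrite('pics/z5'+n+'.png',cv2.resize(c['image'][v-75:v+75,u-75:u+75],None,fx=4,fy=4,interpolation=cv2.INTER_CUBIC)); print(u-75,v-75)
"
```

```text
t 7.65 at [ 0.5967 -0.0964  0.2547] xang -19.2 zax [-0.001  0.    -1.   ] F [-0.4  0.1 -1.7] M [-0.05  0.07  0.03] op 0.243 q [-0.16  0.45  0.36  1.49 -0.    1.75]
move [[np.float64(3.09), np.float64(-4.61), np.float64(-0.54)], [np.float64(0.0), np.float64(0.001), np.float64(0.014)]]
side hook_rod [(array([ 0.5984, -0.0978,  0.2537]), 0.69)]
side rod_end [(array([ 0.6205, -0.0239,  0.1508]), 0.82)]
264 105
top hook_rod []
top rod_end [(array([ 0.6225, -0.0212,  0.1532]), 0.56)]
236 77
```

View pics/z5side.png

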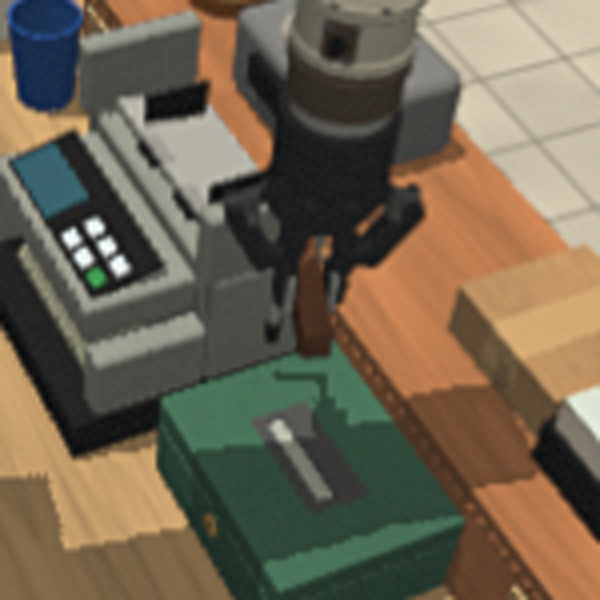

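View pics/z5top.png

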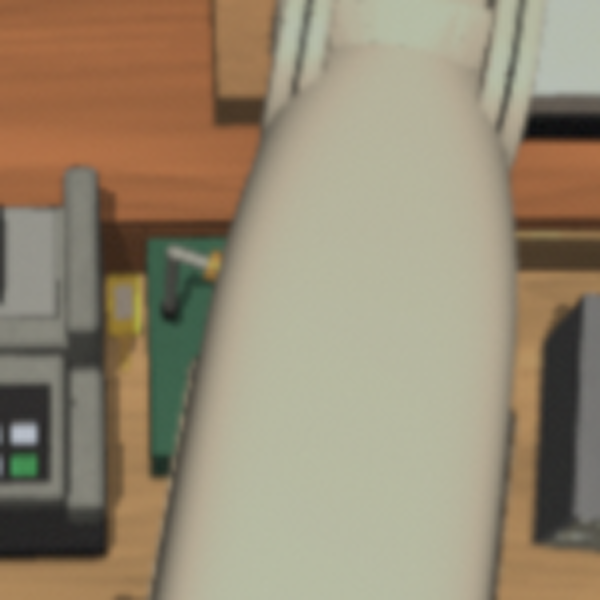

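```bash
python3 -c "
from h import *
go([.6407,-.0624,.26],-19.2)"
```

```text
t 7.95 at [ 0.597  -0.0964  0.2553] xang -19.3 zax [-0. -0. -1.] F [ 0.6 -0.6 -1.4] M [-0.   -0.03  0.01] op 0.241 q [-0.16  0.45  0.36  1.49 -0.    1.75]
move [[np.float64(3.0), np.float64(-4.65), np.float64(-0.47)], [np.float64(0.0), np.float64(0.0), np.float64(-0.001)]]
```

Request:
apply_moves([
  [0,[1,-1.5,0],[0,0,0]],
  [0,[2,-3.1,0],[0,0,0]],
  [0,[3,-4.65,0],[0,0,0]],
  [0,[3,-4.65,0],[0,0,0]],
  [0,[3,-4.65,0],[0,0,0]],
])

```text
t: 8.45
eef_pos: [0.6405, -0.0624, 0.2549]
ee_rot: [0.986, -0.167, -0.0, 0.0]
ft_force: [-1.3, -0.2, -0.9]
opening: 0.249
```

```bash
cat > look.py <<'E'
import sys
from h import *
tag=sys.argv[1]; P=[float(x) for x in sys.argv[2:5]]
go(P)
out=[]
for n in ('side','top'):
  c=cam(n)
  for t in ('rod_end','key_fob'): print(n,t,[(np.round(w(c,d['location']),4),round(d['p'],2)) for d in robot.place_of(n,t)[:1]])
  u,v=np.clip(proj(c,P),50,[510,370]).astype(int)
  out.append(cv2.resize(c['image'][v-50:v+50,u-50:u+50],None,fx=4,fy=4,interpolation=cv2.INTER_CUBIC)); print(n,'off',u-50,v-50,'x4')
cv2.imwrite('pics/'+tag+'.png',np.hstack(out))
E
python3 look.py l1 .666 .0125 .1
```

```text
t 8.45 at [ 0.6405 -0.0624  0.2549] xang -19.3 zax [-0.001 -0.    -1.   ] F [-1.3 -0.2 -0.9] M [-0.07 -0.    0.01] op 0.249 q [-0.1   0.54  0.5   1.54 -0.    1.81]
move [[np.float64(-0.05), np.float64(-7.92), np.float64(15.49)]]
side rod_end [(array([0.6639, 0.0107, 0.1506]), 0.56)]
side key_fob []
side off 287 136 x4
top rod_end [(array([0.4604, 0.4084, 0.006 ]), 0.55)]
top key_fob [(array([0.6668, 0.0147, 0.0016]), 0.43)]
top off 217 94 x4
```

View pics/l1.png

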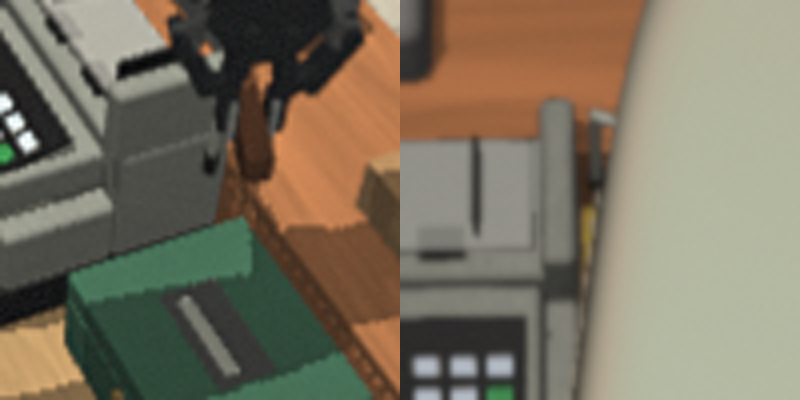

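```bash
python3 -c "
from h import *
c=cam('top')
for z in (.263,.15,.137): print(z,proj(c,[.666,.0125,z]),(proj(c,[.666,.0125,z])-[217,94])*4)
print(atz(c,[217+(598-400)/4,94+180/4],.145), atz(c,[217+(594-400)/4,94+112/4],.263))
c=cam('side')
for z in (.263,.15,.137): print(z,(proj(c,[.666,.0125,z])-[287,136])*4)
"
```

```text
0.263 [266.68613198 123.69450278] [198.74452792 118.77801112]
0.15 [266.94835615 139.03321503] [199.79342461 180.13286013]
0.137 [266.97542438 140.60596493] [199.9016975  186.42385973]
[0.6678148  0.01377124 0.145     ] [0.6703378  0.01545227 0.263     ]
0.263 [226.85596341  48.50737876]
0.15 [208.35901531 157.1396084 ]
0.137 [206.39118148 168.65849005]
```

Request:
apply_moves([
  [0,[0,0,3],[0,0,0]],
  [0,[0,0,6],[0,0,0]],
  [0,[0,0,9],[0,0,0]],
  [0,[0,0,10.5],[0,0,0]],
  [0,[0,0,11],[0,0,0]],
])

```text
t: 9.35
eef_pos: [0.639, -0.0624, 0.1428]
ee_rot: [0.986, -0.168, -0.002, 0.0]
ft_force: [-1.4, 0.9, -1.4]
opening: 0.245
```

```bash
python3 look.py l2 .666 .0125 .05
```

```text
t 9.35 at [ 0.639  -0.0624  0.1428] xang -19.3 zax [-0.005  0.    -1.   ] F [-1.4  0.9 -1.4] M [-0.06  0.06 -0.01] op 0.245 q [-0.1   0.57  0.27  1.28 -0.    1.81]
move [[np.float64(0.11), np.float64(-7.98), np.float64(9.27)]]
side rod_end []
side key_fob [(array([ 0.6441, -0.0659,  0.1408]), 0.34)]
side off 285 146 x4
top rod_end [(array([0.6666, 0.0124, 0.0445]), 0.59)]
top key_fob [(array([ 0.6738,  0.0175, -0.0011]), 0.5)]
top off 217 100 x4
```

View pics/l2.png

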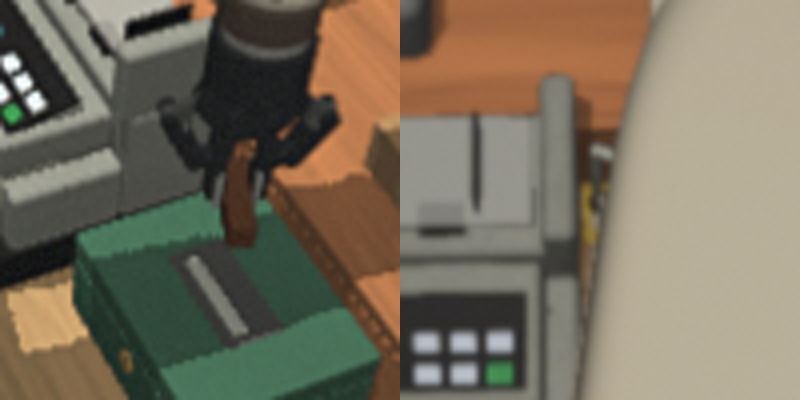

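Request:
apply_moves([
  [0,[0,0,0.3],[0,0,0]],
  [0,[0,0,0.5],[0,0,0]],
  [0,[0,0,0.6],[0,0,0]],
  [0,[0,0,0.6],[0,0,0]],
])

```text
t: 10.05
eef_pos: [0.6405, -0.0624, 0.1391]
ee_rot: [0.986, -0.168, -0.0, 0.0]
ft_force: [-0.0, 0.4, -0.7]
opening: 0.247
```

Request:
apply_moves([
  [0,[0,0,0.1],[0,0,0]],
  [0,[0,0,0.1],[0,0,0]],
])

```text
t: 10.25
eef_pos: [0.6406, -0.0624, 0.1382]
ee_rot: [0.986, -0.168, -0.0, 0.0]
ft_force: [0.1, 0.1, -1.7]
opening: 0.246
```

Request:
apply_moves([
  [0,[0,0,0.1],[0,0,0]],
  [0,[0,0,0.1],[0,0,0]],
])

```text
t: 10.45
eef_pos: [0.6406, -0.0624, 0.1372]
ee_rot: [0.986, -0.168, -0.0, 0.0]
ft_force: [0.1, -0.1, -2.2]
opening: 0.242
```

Request:
apply_moves([
  [0,[0,0,0.2],[0,0,0]],
  [0,[0,0,0.3],[0,0,0]],
  [0,[0,0,0.3],[0,0,0]],
])

```text
t: 10.75
eef_pos: [0.6405, -0.0624, 0.1341]
ee_rot: [0.986, -0.168, -0.0, -0.0]
ft_force: [0.9, 0.1, -1.6]
opening: 0.244
```

Request:
apply_moves([
  [0,[0,0,0.1],[0,0,0]],
  [0,[0,0,0.1],[0,0,0]],
])

```text
t: 10.95
eef_pos: [0.6406, -0.0624, 0.1332]
ee_rot: [0.986, -0.168, -0.0, -0.0]
ft_force: [0.8, -0.0, -1.5]
opening: 0.245
```

Request:
apply_moves([
  [0,[0,0,0.1],[0,0,0]],
  [0,[0,0,0.1],[0,0,0]],
])

```text
t: 11.15
eef_pos: [0.6407, -0.0625, 0.1323]
ee_rot: [0.986, -0.168, 0.0, 0.0]
ft_force: [1.5, -0.7, -1.5]
opening: 0.244
```

Request:
apply_moves([
  [0,[0,0,0.1],[0,0,0]],
  [0,[0,0,0.1],[0,0,0]],
])

```text
t: 11.35
eef_pos: [0.6408, -0.0626, 0.1319]
ee_rot: [0.986, -0.168, 0.0, 0.0]
ft_force: [-1.0, -0.9, 0.6]
opening: 0.239
```

```bash
python3 -c "
from h import *
for i in range(2): go([.6408,-.0626,.131]); cam('top')"
```

```text
t 11.35 at [ 0.6408 -0.0626  0.1319] xang -19.3 zax [ 0.001 -0.    -1.   ] F [-1.  -0.9  0.6] M [-0.07  0.24  0.01] op 0.239 q [-0.1   0.58  0.26  1.25 -0.    1.81]
move [[np.float64(-0.0), np.float64(-0.0), np.float64(0.09)]]
t 11.4 at [ 0.6408 -0.0626  0.1319] xang -19.3 zax [ 0.001 -0.    -1.   ] F [-0.8 -0.5  1.5] M [-0.07  0.22  0.  ] op 0.242 q [-0.1   0.58  0.26  1.25 -0.    1.81]
move [[np.float64(-0.0), np.float64(-0.0), np.float64(0.09)]]
```

Request:
apply_moves([
  [0,[0,0,0.03],[0,0,0]],
  [0,[0,0,0.03],[0,0,0]],
])

```text
t: 11.65
eef_pos: [0.6408, -0.0627, 0.1317]
ee_rot: [0.986, -0.168, 0.0, 0.0]
ft_force: [-1.5, -1.6, 4.7]
opening: 0.239
```

Request:
apply_moves([
  [0,[-0.19,0.07,0],[0,0,0]],
  [0,[-0.37,0.14,0],[0,0,0]],
  [0,[-0.56,0.21,0],[0,0,0]],
  [0,[-0.56,0.21,0],[0,0,0]],
])

```text
t: 12.05
eef_pos: [0.6352, -0.0623, 0.1314]
ee_rot: [0.986, -0.168, 0.001, -0.0]
ft_force: [1.9, -1.0, 1.5]
opening: 0.242
```

```bash
python3 look.py l3 .660 .0125 .01
```

```text
t 12.05 at [ 0.6352 -0.0623  0.1314] xang -19.3 zax [ 0.001  0.001 -1.   ] F [ 1.9 -1.   1.5] M [ 0.14 -0.72 -0.2 ] op 0.242 q [-0.1   0.57  0.23  1.24  0.    1.81]
move [[np.float64(-0.14), np.float64(-7.87), np.float64(12.14)]]
side rod_end []
side key_fob []
side off 282 154 x4
top rod_end [(array([0.6614, 0.0141, 0.0318]), 0.52)]
top key_fob [(array([0.6656, 0.018 , 0.003 ]), 0.56)]
top off 217 106 x4
```

View pics/l3.png

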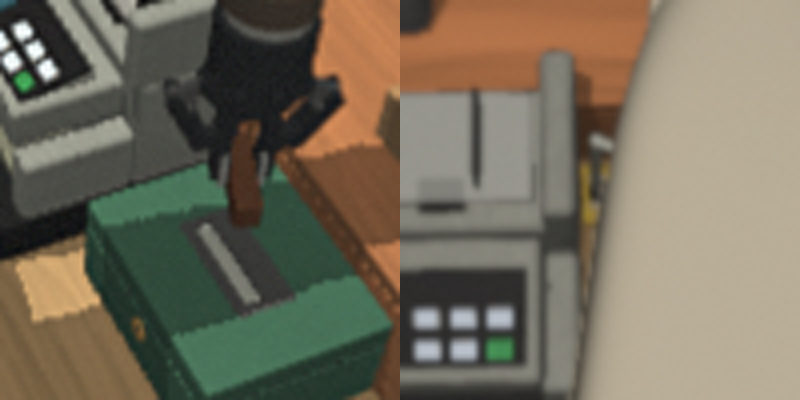

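Request:
apply_moves([
  [0,[0,0,0.03],[0,0,0]],
  [0,[-0.37,0.14,0.03],[0,0,0]],
  [0,[-0.74,0.28,0.03],[0,0,0]],
  [0,[-1.12,0.42,0.03],[0,0,0]],
  [0,[-1.12,0.42,0.03],[0,0,0]],
])

```text
t: 12.85
eef_pos: [0.6221, -0.0628, 0.131]
ee_rot: [0.986, -0.168, -0.0, -0.0]
ft_force: [1.7, 0.0, 4.1]
opening: 0.243
```

```bash
python3 look.py l4 .650 .0125 .01
```

```text
t 12.85 at [ 0.6221 -0.0628  0.131 ] xang -19.3 zax [-0.  0. -1.] F [1.7 0.  4.1] M [ 0.33 -0.72 -0.12] op 0.243 q [-0.1   0.54  0.19  1.22  0.    1.81]
move [[np.float64(0.15), np.float64(-8.03), np.float64(12.1)]]
side rod_end [(array([0.3047, 0.2875, 0.0018]), 0.7)]
side key_fob []
side off 280 155 x4
top rod_end [(array([0.6506, 0.0087, 0.029 ]), 0.43)]
top key_fob [(array([0.6518, 0.0165, 0.0021]), 0.63)]
top off 217 109 x4
```

View pics/l4.png

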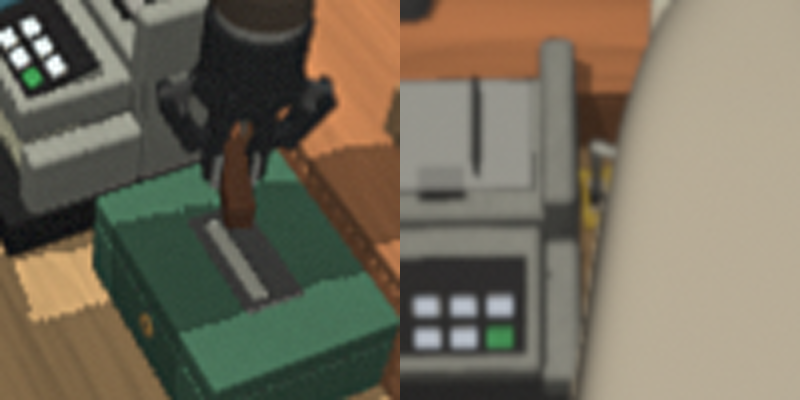

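Request:
apply_moves([
  [0,[-0.75,0.28,0],[0,0,0]],
  [0,[-1.5,0.56,0],[0,0,0]],
  [0,[-2.25,0.85,0],[0,0,0]],
  [0,[-3,1.13,0],[0,0,0]],
  [0,[-3.74,1.41,0],[0,0,0]],
])

```text
t: 13.65
eef_pos: [0.5821, -0.0638, 0.1309]
ee_rot: [0.986, -0.168, 0.0, -0.0]
ft_force: [4.0, -0.4, 3.0]
opening: 0.244
```

```bash
python3 look.py l5 .610 .0115 .01
```

```text
t 13.65 at [ 0.5821 -0.0638  0.1309] xang -19.3 zax [ 0.  0. -1.] F [ 4.  -0.4  3. ] M [ 0.37 -1.25 -0.32] op 0.244 q [-0.11  0.47  0.07  1.17  0.    1.8 ]
move [[np.float64(0.14), np.float64(-8.03), np.float64(12.09)]]
side rod_end [(array([ 0.2671, -0.2952, -0.0025]), 0.55)]
side key_fob []
side off 269 158 x4
top rod_end [(array([0.6101, 0.0138, 0.0292]), 0.55)]
top key_fob [(array([0.6116, 0.0133, 0.004 ]), 0.45)]
top off 217 122 x4
```

View pics/l5.png

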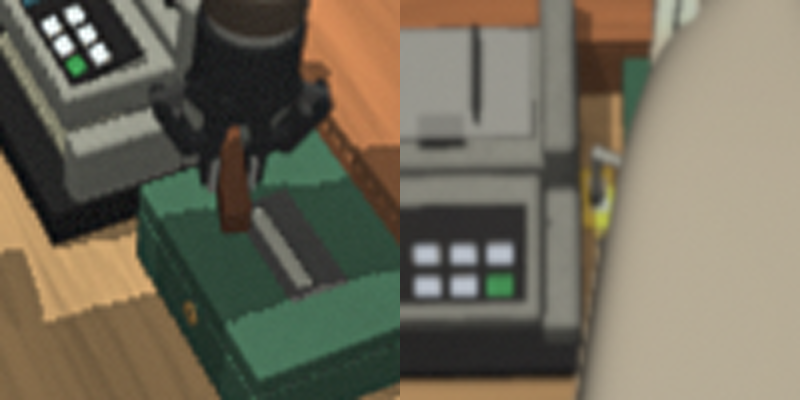

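Request:
apply_moves([
  [0,[-0.74,0.31,0.03],[0,0,0]],
  [0,[-1.48,0.62,0.03],[0,0,0]],
  [0,[-2.21,0.93,0.03],[0,0,0]],
  [0,[-2.95,1.25,0.03],[0,0,0]],
  [0,[-3.69,1.56,0.03],[0,0,0]],
])

```text
t: 14.45
eef_pos: [0.5422, -0.0663, 0.1306]
ee_rot: [0.986, -0.168, 0.0, -0.0]
ft_force: [3.6, 0.4, 3.8]
opening: 0.242
```

```bash
python3 look.py l6 .570 .0095 .01
```

```text
t 14.45 at [ 0.5422 -0.0663  0.1306] xang -19.3 zax [ 0.  0. -1.] F [3.6 0.4 3.8] M [ 0.47 -1.4  -0.31] op 0.242 q [-0.12  0.39 -0.05  1.13  0.    1.79]
move [[np.float64(0.11), np.float64(-8.07), np.float64(12.06)]]
side rod_end [(array([ 0.6908,  0.1502, -0.0009]), 0.31)]
side key_fob [(array([0.3061, 0.2859, 0.0009]), 0.24)]
side off 259 162 x4
top rod_end [(array([0.5675, 0.0109, 0.03  ]), 0.61)]
top key_fob [(array([5.753e-01, 1.320e-02, 5.000e-04]), 0.63)]
top off 217 135 x4
```

View pics/l6.png

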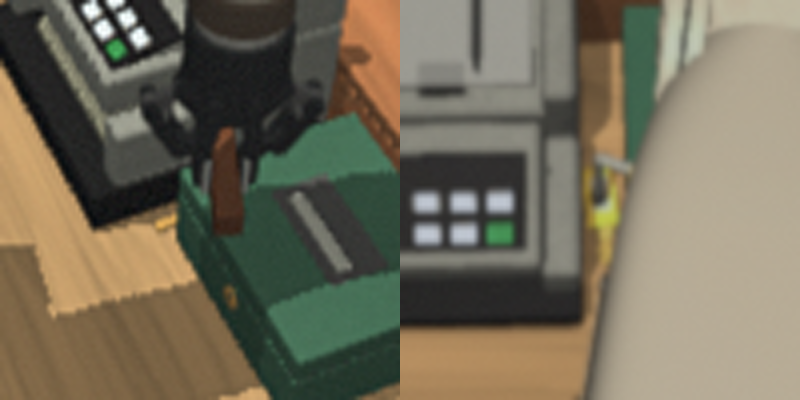

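Request:
apply_moves([
  [0,[-0.75,0.28,0.02],[0,0,0]],
  [0,[-1.5,0.56,0.02],[0,0,0]],
  [0,[-2.25,0.85,0.02],[0,0,0]],
  [0,[-3,1.13,0.02],[0,0,0]],
  [0,[-3.74,1.41,0.02],[0,0,0]],
])

```text
t: 15.25
eef_pos: [0.5025, -0.0673, 0.1305]
ee_rot: [0.986, -0.168, 0.0, -0.0]
ft_force: [3.9, -0.7, 4.5]
opening: 0.244
```

Request:
apply_moves([
  [0,[-0.75,0.28,0],[0,0,0]],
  [0,[-1.5,0.56,0],[0,0,0]],
  [0,[-2.25,0.85,0],[0,0,0]],
  [0,[-3,1.13,0],[0,0,0]],
  [0,[-3.74,1.41,0],[0,0,0]],
])

```text
t: 15.75
eef_pos: [0.4625, -0.0682, 0.1304]
ee_rot: [0.986, -0.168, 0.0, -0.0]
ft_force: [4.0, -0.5, 4.5]
opening: 0.242
```

```bash
python3 look.py l7 .490 .0075 .01
```

```text
t 15.75 at [ 0.4625 -0.0682  0.1304] xang -19.3 zax [ 0.001  0.    -1.   ] F [ 4.  -0.5  4.5] M [ 0.41 -1.54 -0.33] op 0.242 q [-0.15  0.25 -0.26  1.06  0.    1.76]
move [[np.float64(0.09), np.float64(-8.05), np.float64(12.05)]]
side rod_end []
side key_fob [(array([ 0.4993,  0.009 , -0.0006]), 0.61)]
side off 237 169 x4
top rod_end [(array([0.4873, 0.0087, 0.0295]), 0.57)]
top key_fob [(array([ 0.4953,  0.0128, -0.0012]), 0.55)]
top off 218 161 x4
```

View pics/l7.png

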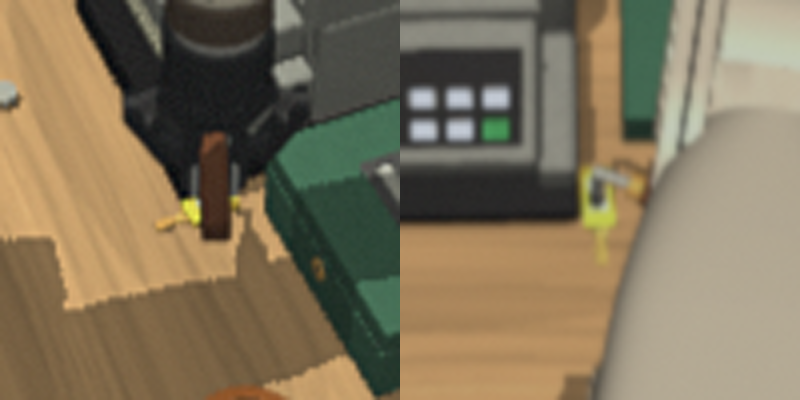

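Request:
apply_moves([
  [0,[-0.75,0.28,0],[0,0,0]],
  [0,[-1.5,0.56,0],[0,0,0]],
  [0,[-2.25,0.85,0],[0,0,0]],
  [0,[-3,1.13,0],[0,0,0]],
  [0,[-3.74,1.41,0],[0,0,0]],
])

```text
t: 16.55
eef_pos: [0.422, -0.0691, 0.1302]
ee_rot: [0.986, -0.168, -0.0, -0.0]
ft_force: [4.5, 0.3, 5.3]
opening: 0.247
```

Request:
apply_moves([
  [0,[-0.75,0.28,0],[0,0,0]],
  [0,[-1.5,0.56,0],[0,0,0]],
  [0,[-2.25,0.85,0],[0,0,0]],
  [0,[-3,1.13,0],[0,0,0]],
  [0,[-3.74,1.41,0],[0,0,0]],
])

```text
t: 17.05
eef_pos: [0.3823, -0.07, 0.1302]
ee_rot: [0.986, -0.168, -0.0, -0.0]
ft_force: [3.7, -0.0, 4.4]
opening: 0.243
```

```bash
python3 look.py l8 .410 .0055 .01
```

```text
t 17.05 at [ 0.3823 -0.07    0.1302] xang -19.3 zax [-0.  0. -1.] F [ 3.7 -0.   4.4] M [ 0.44 -1.33 -0.3 ] op 0.243 q [-0.18  0.1  -0.44  1.03  0.    1.73]
move [[np.float64(0.12), np.float64(-8.04), np.float64(12.02)]]
side rod_end []
side key_fob [(array([4.201e-01, 8.600e-03, 2.000e-04]), 0.55)]
side off 215 177 x4
top rod_end [(array([0.4062, 0.0043, 0.0318]), 0.39)]
top key_fob [(array([0.4173, 0.0114, 0.0035]), 0.71)]
top off 218 188 x4
```

View pics/l8.png

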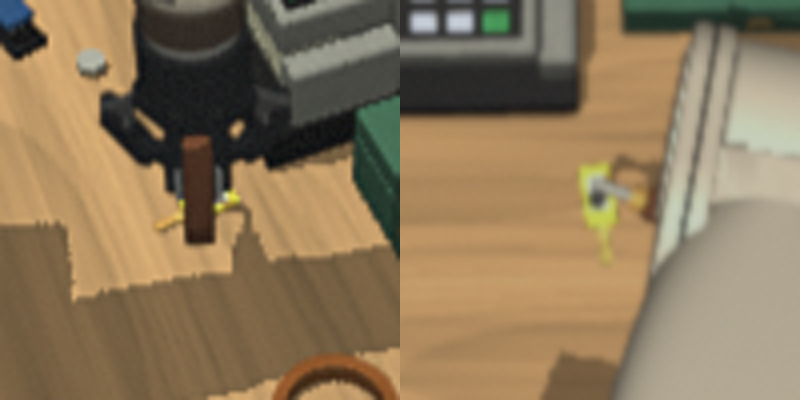

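Request:
apply_moves([
  [0,[0,0,-2],[0,0,0]],
  [0,[0,0,-6],[0,0,0]],
  [0,[0,0,-10],[0,0,0]],
  [0,[0,0,-14],[0,0,0]],
  [0,[0,0,-14],[0,0,-0.14]],
])

```text
t: 17.85
eef_pos: [0.3825, -0.0706, 0.2733]
ee_rot: [0.995, -0.096, 0.001, 0.001]
ft_force: [0.6, -0.9, -1.9]
opening: 0.246
```

```bash
python3 -c "
from h import *
go([.5452,-.3568,.27],92.4)"
```

```text
t 17.85 at [ 0.3825 -0.0706  0.2733] xang -11.0 zax [ 0.001 -0.002 -1.   ] F [ 0.6 -0.9 -1.9] M [-0.07  0.    0.02] op 0.246 q [-0.18  0.   -0.16  1.41 -0.    1.58]
move [[np.float64(21.45), np.float64(24.97), np.float64(0.42)], [np.float64(0.003), np.float64(0.001), np.float64(-1.806)]]
```

Request:
apply_moves([
  [0,[2,2.5,0.2],[0,0,-0.15]],
  [0,[4,5,0.2],[0,0,-0.3]],
  [0,[6,7.5,0.2],[0,0,-0.45]],
  [0,[8,10,0.2],[0,0,-0.6]],
  [0,[10,12.5,0.2],[0,0,-0.75]],
])

```text
t: 18.35
eef_pos: [0.4536, -0.2125, 0.2656]
ee_rot: [0.961, 0.276, -0.004, -0.002]
ft_force: [0.7, -0.1, -1.4]
opening: 0.245
```

```bash
python3 -c "
from h import *
go([.5452,-.3568,.27],92.4)"
```

```text
t 18.35 at [ 0.4536 -0.2125  0.2656] xang 32.1 zax [-0.009  0.002 -1.   ] F [ 0.7 -0.1 -1.4] M [-0.01 -0.08  0.04] op 0.245 q [-0.44  0.24  0.09  1.43 -0.    0.57]
move [[np.float64(0.1), np.float64(17.09), np.float64(-0.56)], [np.float64(-0.01), np.float64(0.002), np.float64(-1.053)]]
```

Request:
apply_moves([
  [0,[0,2,-0.3],[0,0,-0.15]],
  [0,[0,5,-0.3],[0,0,-0.3]],
  [0,[0,8,-0.3],[0,0,-0.45]],
  [0,[0,12,-0.3],[0,0,-0.6]],
  [0,[0.1,16,-0.3],[0,0,-0.75]],
])

```text
t: 18.85
eef_pos: [0.539, -0.3478, 0.2684]
ee_rot: [0.793, 0.609, -0.002, -0.004]
ft_force: [0.7, -0.2, -1.0]
opening: 0.248
```

```bash
python3 -c "
from h import *
go([.5452,-.3568,.26],92.4)"
```

```text
t 18.85 at [ 0.539  -0.3478  0.2684] xang 75.1 zax [-0.009  0.003 -1.   ] F [ 0.7 -0.2 -1. ] M [-0.07 -0.09  0.05] op 0.248 q [-0.57  0.54  0.54  1.58 -0.   -0.31]
move [[np.float64(-0.71), np.float64(0.84), np.float64(0.84)], [np.float64(-0.009), np.float64(-0.003), np.float64(-0.303)]]
```

Request:
apply_moves([
  [0,[-0.7,0.6,0],[0,0,-0.15]],
  [0,[-0.7,0.6,0],[0,0,-0.3]],
  [0,[-0.7,0.6,0],[0,0,-0.3]],
  [0,[-0.7,0.6,0],[0,0,-0.3]],
])

```text
t: 19.25
eef_pos: [0.5437, -0.3553, 0.2691]
ee_rot: [0.697, 0.717, -0.001, -0.003]
ft_force: [-0.5, 0.5, -1.5]
opening: 0.242
```

```bash
python3 look.py l9 .505 -.358 .2; python3 -c "
from h import *
go([.5452,-.3568,.135],92.4)"
```

```text
t 19.25 at [ 0.5437 -0.3553  0.2691] xang 91.7 zax [-0.006  0.003 -1.   ] F [-0.5  0.5 -1.5] M [ 0.01 -0.12 -0.03] op 0.242 q [-0.58  0.56  0.57  1.59 -0.   -0.61]
move [[np.float64(-0.17), np.float64(-3.83), np.float64(6.93)]]
side rod_end [(array([ 0.4618, -0.3583,  0.1668]), 0.7)]
side key_fob [(array([0.416 , 0.0058, 0.0027]), 0.54)]
side off 302 230 x4
top rod_end []
top key_fob [(array([0.4142, 0.008 , 0.0033]), 0.6)]
top off 360 145 x4
t 19.55 at [ 0.5452 -0.3558  0.2716] xang 91.8 zax [-0. -0. -1.] F [-0. -0. -1.] M [-0.05 -0.06 -0.  ] op 0.242 q [-0.58  0.55  0.58  1.59 -0.   -0.61]
move [[np.float64(-0.1), np.float64(-0.0), np.float64(13.66)], [np.float64(-0.0), np.float64(0.0), np.float64(-0.01)]]
```

View pics/l9.png

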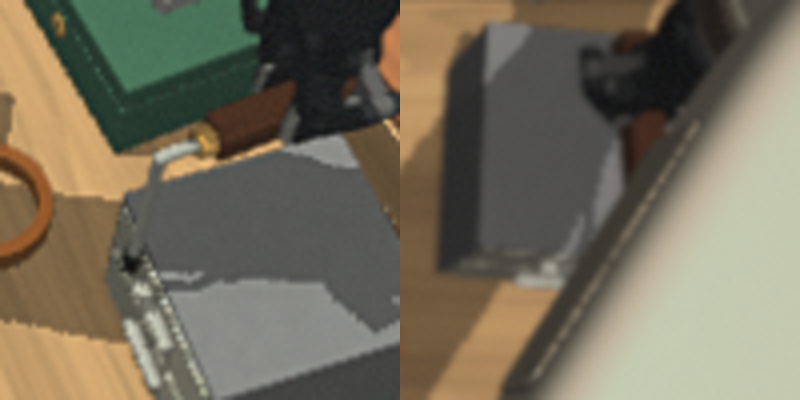

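Request:
apply_moves([
  [0,[-0.1,0,4],[0,0,-0.01]],
  [0,[-0.1,0,8],[0,0,-0.01]],
  [0,[-0.1,0,12],[0,0,-0.01]],
  [0,[-0.1,0,13.3],[0,0,-0.01]],
  [0,[-0.1,0,13.6],[0,0,-0.01]],
])

```text
t: 20.05
eef_pos: [0.5443, -0.3563, 0.1335]
ee_rot: [0.692, 0.722, -0.0, -0.002]
ft_force: [0.4, -0.1, -0.6]
opening: 0.245
```

Request:
apply_moves([
  [0,[0,0,0],[0,0,0]],
  [0,[0,0,0.2],[0,0,0]],
  [0,[0,0,0.3],[0,0,0]],
  [0,[0,0,0.35],[0,0,0]],
])

```text
t: 20.45
eef_pos: [0.5461, -0.3576, 0.1332]
ee_rot: [0.692, 0.722, 0.0, 0.001]
ft_force: [0.4, 0.2, -2.0]
opening: 0.244
```

```bash
python3 -c "
from h import *
go([.5452,-.3568,.1297],92.4)"
```

```text
t 20.45 at [ 0.5461 -0.3576  0.1332] xang 92.4 zax [ 0.002 -0.001 -1.   ] F [ 0.4  0.2 -2. ] M [ 0.01 -0.04 -0.03] op 0.244 q [-0.58  0.59  0.29  1.26 -0.   -0.62]
move [[np.float64(0.09), np.float64(-0.09), np.float64(0.35)], [np.float64(0.002), np.float64(0.001), np.float64(0.0)]]
```

Request:
apply_moves([
  [0,[0,0,0.1],[0,0,0]],
  [0,[0,0,0.2],[0,0,0]],
  [0,[0,0,0.25],[0,0,0]],
  [0,[0,0,0.25],[0,0,0]],
])

```text
t: 20.85
eef_pos: [0.5455, -0.3573, 0.1299]
ee_rot: [0.692, 0.722, 0.0, 0.0]
ft_force: [-1.4, 1.1, 2.4]
opening: 0.24
```

Request:
apply_moves([
  [0,[0,0,0.05],[0,0,0]],
  [0,[0,0,0.05],[0,0,0]],
])

```text
t: 21.05
eef_pos: [0.5455, -0.3573, 0.1298]
ee_rot: [0.692, 0.722, 0.0, 0.001]
ft_force: [-2.5, 0.2, 6.3]
opening: 0.244
```

Request:
apply_moves([
  [28,[0,0,-0.03],[0,0,0]],
  [32,[0,0,-0.03],[0,0,0]],
  [45,[0,0,-0.03],[0,0,0]],
  [70,[0,0,-0.03],[0,0,0]],
  [70,[0,0,-0.03],[0,0,0]],
])

```text
t: 21.55
eef_pos: [0.5454, -0.3571, 0.1287]
ee_rot: [0.692, 0.722, -0.0, -0.0]
ft_force: [-0.0, -0.0, 0.2]
opening: 0.697
```

Request:
apply_moves([
  [75,[0,0,-1],[0,0,0]],
  [75,[0,0,-4],[0,0,0]],
  [75,[0,0,-8],[0,0,0]],
  [75,[0,0,-12],[0,0,0]],
])

```text
t: 21.95
eef_pos: [0.5451, -0.357, 0.2508]
ee_rot: [0.692, 0.722, -0.0, -0.0]
ft_force: [0.5, -0.2, 0.5]
opening: 0.751
```

```bash
python3 look.py l10 .505 -.358 .13; python3 -c "
from h import *
go([.415,.008,.12],90)"
```

```text
t 21.95 at [ 0.5451 -0.357   0.2508] xang 92.4 zax [-0.  0. -1.] F [ 0.5 -0.2  0.5] M [-0.02 -0.03 -0.04] op 0.751 q [-0.58  0.56  0.53  1.54  0.   -0.62]
move [[np.float64(0.06), np.float64(-4.01), np.float64(12.08)]]
side rod_end [(array([ 0.4643, -0.3649,  0.0264]), 0.92)]
side key_fob [(array([0.4142, 0.0064, 0.002 ]), 0.66)]
side off 298 244 x4
top rod_end [(array([ 0.4646, -0.3621,  0.0276]), 0.62)]
top key_fob [(array([0.4129, 0.0097, 0.0017]), 0.54)]
top off 352 150 x4
t 22.25 at [ 0.5451 -0.3569  0.2484] xang 92.4 zax [-0.001  0.001 -1.   ] F [-0.   0.4 -0.6] M [ 0.04  0.03 -0.  ] op 0.751 q [-0.58  0.56  0.52  1.54 -0.   -0.62]
move [[np.float64(37.0), np.float64(-11.44), np.float64(12.88)], [np.float64(-0.001), np.float64(-0.001), np.float64(0.042)]]
```

View pics/l10.png

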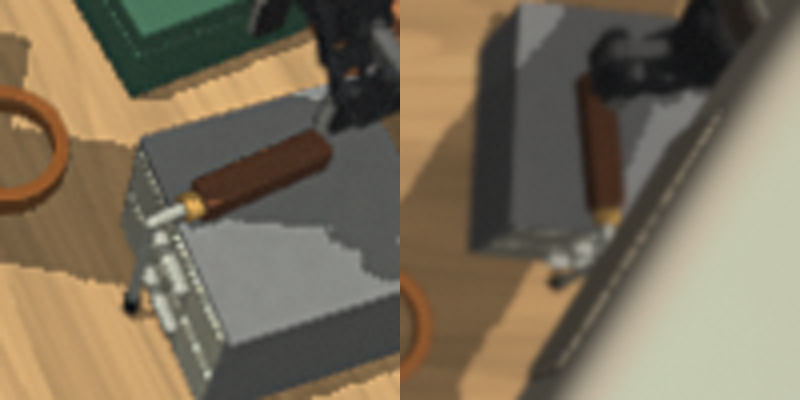

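```bash
python3 -c "
from h import *
from collections import Counter
for n in ('top','side'):
  c=cam(n); robot
  for d in robot.outline_of(n,'key_fob')[:1]:
    m=d['region']; ys,xs=np.nonzero(m); print(n,d['p'],len(xs),xs.mean(),ys.mean())
    P=np.array([atz(c,[x,y],.008)[:2] for x,y in zip(xs,ys)]); mu=P.mean(0); u,s,v=np.linalg.svd(P-mu); print(mu,v[0],np.degrees(np.arctan2(v[0,1],v[0,0])))
  u,v=proj(c,[.41,.008,.005]).astype(int)
  cv2.imwrite('pics/f'+n+'.png',cv2.resize(c['image'][v-30:v+30,u-30:u+30],None,fx=8,fy=8,interpolation=cv2.INTER_CUBIC)); print(u-30,v-30)
"
python3 -c "
import cv2,numpy as np
cv2.imwrite('pics/f.png',np.hstack([cv2.imread('pics/f%s.png'%n)[:,:400] if 0 else cv2.resize(cv2.imread('pics/f%s.png'%n),(400,400)) for n in ('top','side')]))"
```

```text
top 0.45 139 267.45323741007195 238.84172661870502
[0.40896379 0.0086559 ] [-0.98697614 -0.16086671] -170.7427932146746
237 208
side 0.34 5063 299.4197116334189 173.43393245111594
[0.61671545 0.1985937 ] [-0.60798298 -0.79395006] -127.44380183867584
234 197
```

View pics/f.png

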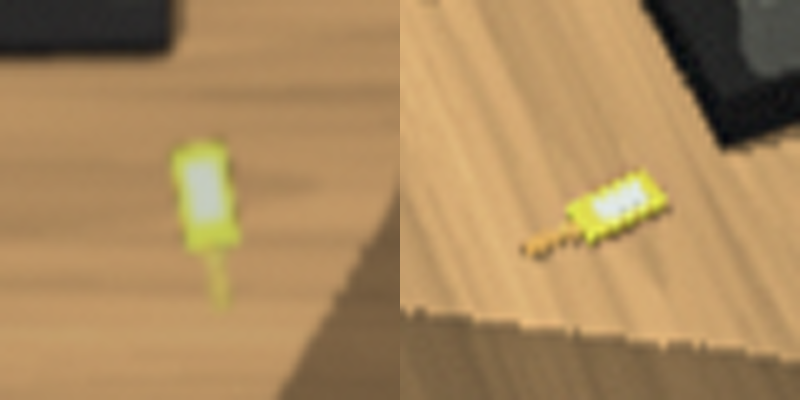

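```bash
python3 -c "
from h import *
T=cam('top');S=cam('side')
f=lambda u,v,a,b:[a+(u-2.8)/6.667,b+(v-2.8)/6.667]
print('T',atz(T,f(206,196,237,208),.008),'tip',atz(T,f(223,308,237,208),.004),'rear',atz(T,f(200,145,237,208),.008))
print('S',atz(S,f(217,208,234,197),.006),'tip',atz(S,f(126,252,234,197),.004))
go([.414,.0085,.15],98.5)"
```

```text
T [0.41442165 0.00864043 0.008     ] tip [0.365479   0.00062619 0.004     ] rear [0.43700837 0.01155514 0.008     ]
S [0.41333353 0.00571214 0.006     ] tip [ 0.36343446 -0.00165199  0.004     ]
t 22.55 at [ 0.5451 -0.3569  0.248 ] xang 92.4 zax [-0.002  0.001 -1.   ] F [ 0.4 -0.   0.1] M [-0.01  0.03  0.03] op 0.748 q [-0.58  0.56  0.52  1.54  0.   -0.62]
move [[np.float64(37.05), np.float64(-11.54), np.float64(9.86)], [np.float64(-0.001), np.float64(-0.001), np.float64(-0.106)]]
```

Request:
apply_moves([
  [75,[37,-11.5,0],[0,0,-0.12]],
  [75,[37,-11.5,0],[0,0,-0.12]],
  [75,[37,-11.5,0],[0,0,-0.12]],
  [75,[37,-11.5,0],[0,0,-0.12]],
  [75,[37,-11.5,0],[0,0,-0.12]],
])

```text
t: 23.05
eef_pos: [0.4601, -0.1201, 0.2488]
ee_rot: [0.648, 0.762, 0.0, -0.0]
ft_force: [0.9, 0.5, 0.9]
opening: 0.75
```

Request:
apply_moves([
  [75,[14,-2.8,0],[0,0,0]],
  [75,[14,-2.8,0],[0,0,0]],
  [75,[14,-2.8,0],[0,0,0]],
])

```text
t: 23.35
eef_pos: [0.4096, 0.0137, 0.2491]
ee_rot: [0.647, 0.762, 0.0, -0.0]
ft_force: [1.5, 0.1, 0.1]
opening: 0.751
```

```bash
python3 -c "
from h import *
go([.414,.0075,.05],99.3)"
```

```text
t 23.35 at [0.4096 0.0137 0.2491] xang 99.3 zax [ 0.  0. -1.] F [1.5 0.1 0.1] M [ 0.05 -0.06 -0.05] op 0.751 q [ 0.03  0.05 -0.17  1.35  0.   -0.13]
move [[np.float64(-0.69), np.float64(0.33), np.float64(19.91)], [np.float64(0.0), np.float64(-0.0), np.float64(0.0)]]
```

Request:
apply_moves([
  [75,[-0.7,0.3,5],[0,0,0]],
  [75,[-0.7,0.3,10],[0,0,0]],
  [75,[-0.7,0.3,15],[0,0,0]],
  [70,[-0.7,0.3,20],[0,0,0]],
  [70,[-0.7,0.3,21],[0,0,0]],
])

```text
t: 23.85
eef_pos: [0.41, 0.0055, 0.0347]
ee_rot: [0.647, 0.762, -0.003, -0.004]
ft_force: [-1.0, 0.5, 1.1]
opening: 0.7
```

```bash
python3 look.py l11 .414 .0075 .01; python3 -c "
from h import *
go([.414,.0075,.005],99.3)"
```

```text
t 23.85 at [0.41   0.0055 0.0347] xang 99.3 zax [-0.01 -0.   -1.  ] F [-1.   0.5  1.1] M [0.   0.02 0.03] op 0.7 q [ 0.01  0.28 -0.52  0.78 -0.   -0.15]
move [[np.float64(0.13), np.float64(0.45), np.float64(2.47)]]
side rod_end [(array([ 0.4642, -0.3648,  0.0288]), 0.61)]
side key_fob [(array([0.4136, 0.0075, 0.0014]), 0.45)]
side off 216 176 x4
top rod_end [(array([ 0.4628, -0.3596,  0.0273]), 0.98)]
top key_fob []
top off 217 187 x4
t 24.15 at [0.4176 0.0054 0.0414] xang 99.3 zax [ 0.005  0.    -1.   ] F [ 0.4 -0.  -0.5] M [ 0.02 -0.09 -0.02] op 0.7 q [ 0.01  0.27 -0.51  0.79  0.   -0.15]
move [[np.float64(0.27), np.float64(-0.34), np.float64(3.64)], [np.float64(0.005), np.float64(0.001), np.float64(-0.0)]]
```

View pics/l11.png

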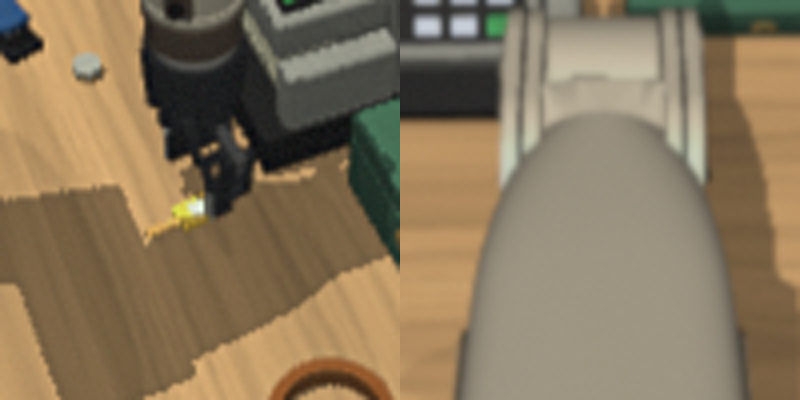

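Request:
apply_moves([
  [65,[0,0,1],[0,0,0]],
  [60,[0,0,2],[0,0,0]],
  [60,[0,0,2.4],[0,0,0]],
  [60,[0,0,2.4],[0,0,0]],
  [60,[0,0,2.4],[0,0,0]],
])

```text
t: 24.65
eef_pos: [0.4148, 0.0054, 0.0148]
ee_rot: [0.648, 0.762, -0.0, -0.0]
ft_force: [-0.1, -0.5, 0.6]
opening: 0.603
```

```bash
python3 -c "
from h import *
go([.414,.0075,.003],99.3)"
```

```text
t 24.65 at [0.4148 0.0054 0.0148] xang 99.3 zax [-0.001 -0.    -1.   ] F [-0.1 -0.5  0.6] M [ 0.01 -0.02 -0.04] op 0.603 q [ 0.01  0.31 -0.54  0.72 -0.   -0.15]
move [[np.float64(0.22), np.float64(-0.04), np.float64(1.18)], [np.float64(-0.001), np.float64(-0.0), np.float64(-0.0)]]
```

Request:
apply_moves([
  [50,[0.1,0,0.5],[0,0,0]],
  [45,[0.1,0,0.9],[0,0,0]],
  [45,[0.1,0,1.1],[0,0,0]],
  [45,[0.1,0,1.1],[0,0,0]],
])

```text
t: 25.05
eef_pos: [0.4145, 0.0065, 0.0037]
ee_rot: [0.647, 0.762, -0.0, -0.0]
ft_force: [0.1, -0.7, -0.6]
opening: 0.449
```

Request:
apply_moves([
  [35,[0,0,0],[0,0,0]],
  [0,[0,0,0],[0,0,0]],
  [0,[0,0,0],[0,0,0]],
  [0,[0,0,0],[0,0,0]],
  [0,[0,0,0],[0,0,0]],
])

```text
t: 25.55
eef_pos: [0.4151, 0.0064, 0.0044]
ee_rot: [0.648, 0.762, 0.0, 0.0]
ft_force: [-1.5, -0.1, 6.8]
opening: 0.246
```

Request:
apply_moves([
  [0,[0,0,-0.1],[0,0,0]],
  [0,[0,0,-0.2],[0,0,0]],
  [0,[0,0,-0.5],[0,0,0]],
  [0,[0,0,-1.5],[0,0,0]],
  [0,[0,0,-3],[0,0,0]],
])

```text
t: 26.05
eef_pos: [0.4141, 0.0064, 0.0342]
ee_rot: [0.648, 0.762, -0.001, -0.001]
ft_force: [0.1, 0.2, 0.1]
opening: 0.243
```

```bash
python3 look.py l12 .414 .0075 .03
```

```text
t 26.05 at [0.4141 0.0064 0.0342] xang 99.3 zax [-0.002 -0.    -1.   ] F [0.1 0.2 0.1] M [ 0.01 -0.04  0.04] op 0.243 q [ 0.02  0.28 -0.52  0.77 -0.   -0.15]
move [[np.float64(0.11), np.float64(0.01), np.float64(0.42)]]
side rod_end [(array([ 0.4667, -0.3656,  0.0289]), 0.98)]
side key_fob [(array([0.4127, 0.0029, 0.0299]), 0.56)]
side off 215 172 x4
top rod_end [(array([ 0.4657, -0.3599,  0.0269]), 0.6)]
top key_fob []
top off 217 186 x4
```

View pics/l12.png

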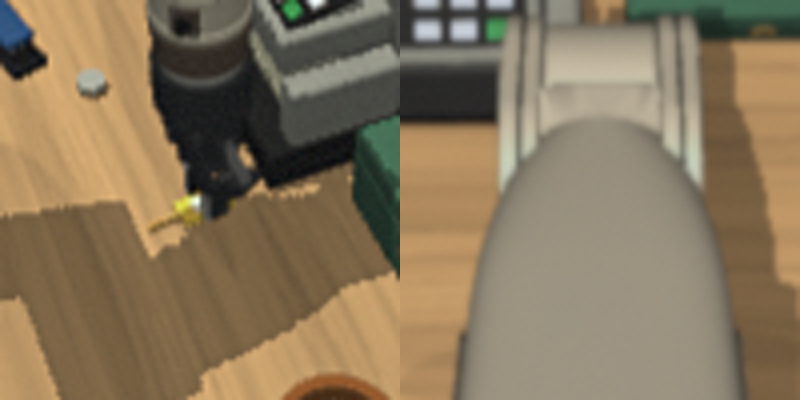

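```bash
python3 -c "
from h import *
for n in ('top','side'):
  c=cam(n)
  print(n,[(np.round(w(c,d['location']),4),round(d['p'],2)) for d in robot.place_of(n,'key_tray')[:1]])
  for d in robot.outline_of(n,'key_tray')[:1]:
    m=d['region'].astype(np.uint8); cs,_=cv2.findContours(m,0,2); k=max(cs,key=cv2.contourArea)[:,0]
    P=np.array([atz(c,[float(x),float(y)],.018)[:2] for x,y in k],np.float32); print(d['p'],cv2.minAreaRect(P*1000))
go([.47,.41,.18],99.3)"
```

```text
top [(array([0.4583, 0.4111, 0.0011]), 0.7)]
0.77 ((460.75537109375, 411.7874450683594), (122.70384979248047, 148.9460906982422), 8.920013427734375)
side [(array([0.4566, 0.4101, 0.0009]), 0.68)]
0.76 ((440.20831298828125, 401.7170715332031), (100.45734405517578, 153.91819763183594), 6.908097743988037)
t 26.65 at [0.4147 0.0064 0.0338] xang 99.3 zax [-0.001 -0.    -1.   ] F [ 0.6  0.3 -0.6] M [-0.04 -0.1   0.  ] op 0.249 q [ 0.02  0.28 -0.52  0.77 -0.   -0.15]
move [[np.float64(38.94), np.float64(11.97), np.float64(-14.63)], [np.float64(-0.001), np.float64(-0.0), np.float64(-0.0)]]
```

Request:
apply_moves([
  [0,[0,0,-4],[0,0,0]],
  [0,[0,0,-9],[0,0,0]],
  [0,[1.5,0,-13.5],[0,0,0]],
  [0,[5,1,-15],[0,0,0]],
  [0,[10,2.5,-15],[0,0,0]],
])

```text
t: 27.15
eef_pos: [0.4255, 0.1073, 0.1876]
ee_rot: [0.649, 0.761, 0.003, 0.002]
ft_force: [1.4, 0.1, 0.0]
opening: 0.248
```

Request:
apply_moves([
  [0,[5,1.6,0],[0,0,0]],
  [0,[9.5,3.1,0],[0,0,0]],
  [0,[14,4.6,0],[0,0,0]],
  [0,[18.5,6.2,0],[0,0,0]],
  [0,[23,7.7,0],[0,0,0]],
])

```text
t: 27.65
eef_pos: [0.4619, 0.3483, 0.1836]
ee_rot: [0.647, 0.762, -0.0, 0.0]
ft_force: [1.3, 0.3, 1.0]
opening: 0.251
```

```bash
python3 -c "
from h import *
go([.472,.413,.18],99.3)"
```

```text
t 27.65 at [0.4619 0.3483 0.1836] xang 99.3 zax [-0. -0. -1.] F [1.3 0.3 1. ] M [-0.01 -0.06  0.01] op 0.251 q [ 0.65  0.42  0.13  1.29 -0.    0.48]
move [[np.float64(6.22), np.float64(2.05), np.float64(0.36)], [np.float64(-0.0), np.float64(0.0), np.float64(0.0)]]
```

Request:
apply_moves([
  [0,[4,1.3,0],[0,0,0]],
  [0,[6.1,2,2],[0,0,0]],
  [0,[6.1,2,6],[0,0,0]],
  [0,[6.1,2,10],[0,0,0]],
  [0,[6.1,2,12],[0,0,0]],
])

```text
t: 28.15
eef_pos: [0.4694, 0.4082, 0.0592]
ee_rot: [0.647, 0.762, -0.004, -0.001]
ft_force: [-0.0, -1.1, -2.1]
opening: 0.249
```

```bash
python3 look.py l13 .458 .411 .02;python3 -c "
from h import *
go([.472,.413,.012],99.3)"
```

```text
t 28.15 at [0.4694 0.4082 0.0592] xang 99.3 zax [-0.006 -0.005 -1.   ] F [-0.  -1.1 -2.1] M [0.03 0.03 0.01] op 0.249 q [ 0.72  0.6   0.09  1.07 -0.    0.55]
move [[np.float64(0.47), np.float64(-1.06), np.float64(3.92)]]
side rod_end [(array([ 0.4648, -0.364 ,  0.0261]), 0.8)]
side key_fob [(array([0.4689, 0.408 , 0.0561]), 0.53)]
side off 190 95 x4
top rod_end [(array([ 0.4624, -0.36  ,  0.0254]), 0.86)]
top key_fob [(array([0.4689, 0.4118, 0.0583]), 0.45)]
top off 81 170 x4
t 28.45 at [0.4731 0.4108 0.066 ] xang 99.3 zax [ 0.003  0.002 -1.   ] F [ 0.3  0.4 -0.4] M [-0.    0.01  0.02] op 0.247 q [ 0.71  0.6   0.1   1.07 -0.    0.55]
move [[np.float64(0.23), np.float64(-0.09), np.float64(5.4)], [np.float64(0.003), np.float64(-0.002), np.float64(-0.0)]]
```

View pics/l13.png

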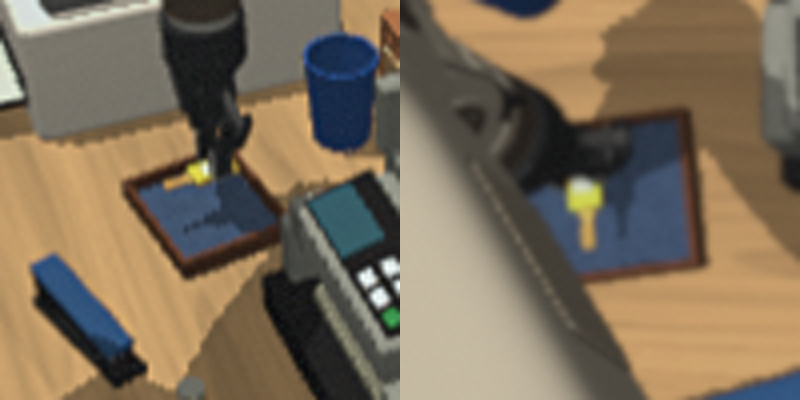

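Request:
apply_moves([
  [0,[0.1,0,2],[0,0,0]],
  [0,[0.1,0,4],[0,0,0]],
  [0,[0.1,0,4.8],[0,0,0]],
  [0,[0.1,0,5.1],[0,0,0]],
  [0,[0.1,0,5.1],[0,0,0]],
])

```text
t: 28.95
eef_pos: [0.4723, 0.4112, 0.014]
ee_rot: [0.648, 0.762, 0.001, 0.0]
ft_force: [0.5, -0.7, -0.4]
opening: 0.249
```

Request:
apply_moves([
  [0,[0,0,0.1],[0,0,0]],
  [0,[0,0,0.2],[0,0,0]],
])

```text
t: 29.15
eef_pos: [0.4725, 0.4114, 0.0122]
ee_rot: [0.647, 0.762, 0.001, 0.0]
ft_force: [-0.2, 0.5, -0.9]
opening: 0.247
```

Request:
apply_moves([
  [0,[0,0,0.1],[0,0,0]],
  [0,[0,0,0.1],[0,0,0]],
  [28,[0,0,0.1],[0,0,0]],
  [34,[0,0,0.1],[0,0,0]],
  [45,[0,0,0.1],[0,0,0]],
])

```text
t: 29.65
eef_pos: [0.4717, 0.4108, 0.0101]
ee_rot: [0.647, 0.762, -0.0, -0.0]
ft_force: [-0.2, 0.3, 0.1]
opening: 0.447
```

Request:
apply_moves([
  [45,[0,0,0],[0,0,0]],
  [45,[0,0,-1],[0,0,0]],
  [45,[0,0,-4],[0,0,0]],
  [45,[0,0,-9],[0,0,0]],
  [45,[0,0,-14],[0,0,0]],
])

```text
t: 30.15
eef_pos: [0.4711, 0.4103, 0.1514]
ee_rot: [0.647, 0.762, -0.001, -0.0]
ft_force: [0.4, 1.1, -0.4]
opening: 0.451
```

Request:
apply_moves([
  [45,[0,-4,-4],[0,0,0]],
  [45,[0,-9,-4],[0,0,0]],
  [45,[0,-14,-4],[0,0,0]],
  [45,[0,-16,-4],[0,0,0]],
  [45,[0,-16,-4],[0,0,0]],
])

```text
t: 30.65
eef_pos: [0.3107, 0.3842, 0.1915]
ee_rot: [0.646, 0.763, 0.0, -0.0]
ft_force: [0.6, -0.1, -0.4]
opening: 0.449
```

```bash
python3 look.py l14 .458 .411 .02; python3 -c "
from h import *
for n in ('top','side'):
  c=cam(n,n+'9')
  for t in ('hook_rod','coin_stack','stapler','tape_roll','calculator','pen_cup','rubber_stamp'): print(n,t,[(np.round(w(c,d['location']),3),round(d['p'],2)) for d in robot.place_of(n,t)[:1]])
"
```

```text
t 30.65 at [0.3107 0.3842 0.1915] xang 99.5 zax [-0.  0. -1.] F [ 0.6 -0.1 -0.4] M [-0.05 -0.09  0.03] op 0.449 q [ 0.89  0.25 -0.09  1.23  0.    0.72]
move [[np.float64(0.22), np.float64(14.97), np.float64(17.15)]]
side rod_end [(array([ 0.461 , -0.3692,  0.0252]), 0.63)]
side key_fob [(array([0.4695, 0.4081, 0.0059]), 0.56)]
side off 190 95 x4
top rod_end [(array([ 0.4637, -0.3601,  0.0266]), 0.96)]
top key_fob [(array([0.4741, 0.4124, 0.0086]), 0.54)]
top off 81 170 x4
top hook_rod [(array([ 0.545, -0.356,  0.127]), 0.75)]
top coin_stack [(array([0.372, 0.19 , 0.001]), 0.47)]
top stapler [(array([ 0.308,  0.292, -0.001]), 0.76)]
top tape_roll [(array([ 0.435, -0.213, -0.002]), 0.75)]
top calculator [(array([ 0.266, -0.291,  0.   ]), 0.71)]
top pen_cup [(array([0.631, 0.488, 0.006]), 0.77)]
top rubber_stamp [(array([ 0.368, -0.505,  0.   ]), 0.76)]
side hook_rod [(array([ 0.544, -0.358,  0.129]), 0.57)]
side coin_stack [(array([ 0.691,  0.15 , -0.001]), 0.38)]
side stapler [(array([ 0.302,  0.287, -0.   ]), 0.85)]
side tape_roll [(array([ 0.433, -0.216,  0.   ]), 0.86)]
side calculator [(array([ 0.266, -0.298, -0.003]), 0.72)]
side pen_cup [(array([0.627, 0.484, 0.004]), 0.7)]
side rubber_stamp [(array([ 0.372, -0.51 ,  0.002]), 0.79)]
```

View pics/l14.png

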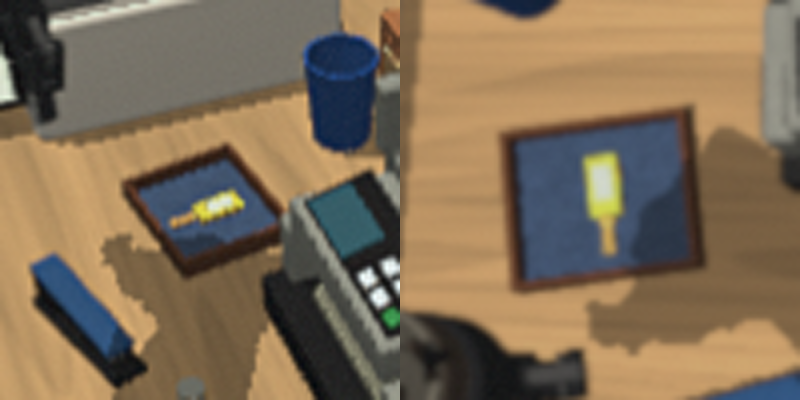

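View pics/side9.png

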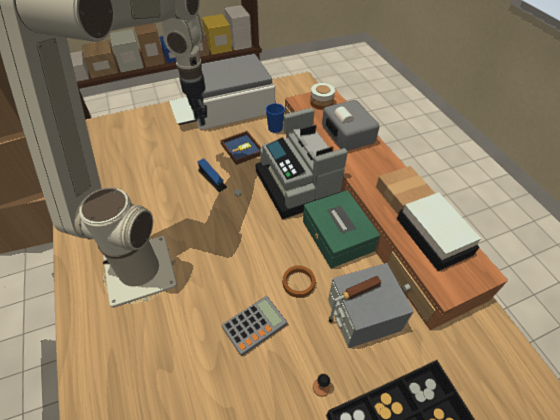

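The key lies flat inside the tray, the rod is back on the cabinet, and the bystanders show no movement.

```bash
python3 -c "
from h import *
print(robot.hand_in(), robot.get_state()['t'])"
```

```text
the job is handed in; nothing more can be done
the job is handed in; nothing more can be done
```

The key is in the wooden tray, the rod is back on the cabinet, and I handed the job in at about 31 s on the robot's clock.

- **Drawing the fob out:** I pressed the rod's foot on the fob at about 3–7 N by the wrist readings (the limit is 14 N). I drew it about 25 cm along the gap until its rear end was about 35 mm clear of the banknote counter's front. The sideways force stayed around 1 N or less, so there was no sign of levering against the machines.
- **Rod put back:** I laid it on the cabinet in its original spot, to within a millimetre or so by the arm's readings, with its bent leg hanging free in front.
- **Key in the tray:** I lifted the fob by its sides and set it down flat inside the tray, then moved the arm clear.

**Last checks:**
- Both cameras show the key within the tray's walls, and the rod at its original pose.
- The bystanders show no movement beyond the networks' few-millimetre scatter. The side camera's network misplaced the coin stack at the note counter, with low confidence. The top camera finds it where it was, and the side picture agrees.
- The gripper read about 21 mm on the 24 mm fob, slightly less than expected. The grip held and the fob looks undamaged in the pictures.

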